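# Put up the photo prints on the desk ledge

### The job

Set up the photo display: move the candle off the ledge onto the middle of the cork coaster, and for each print in the sorter put one concrete stand from the tray on the ledge and stand the print upright in its slot, fully down and centred on the stand. Leave any spare stand in the tray. When all the prints are up, switch the lamp fully on with its red lever, and leave the other things on the desk where they are.

Things in the scene. Friction and masses are not known exactly. Their poses are not given: they have to be found in the camera images.
- stand1: a grey cast-concrete print stand, loose, 44 mm (x) by 80 mm (y) by 45 mm high, 0.3 kg; a slot 14 mm wide and 30 mm deep (its floor 15 mm above the underside), open at both ends, runs along its y down the middle of its top. Origin: centre of the underside; z up. Both ends are alike. It starts upright in a compartment of the tray, its y roughly along the tray's y
- stand2: a grey cast-concrete print stand, loose, 44 mm (x) by 80 mm (y) by 45 mm high, 0.3 kg; a slot 14 mm wide and 30 mm deep (its floor 15 mm above the underside), open at both ends, runs along its y down the middle of its top. Origin: centre of the underside; z up. Both ends are alike. It starts upright in a compartment of the tray, its y roughly along the tray's y
- stand3: a grey cast-concrete print stand, loose, 44 mm (x) by 80 mm (y) by 45 mm high, 0.3 kg; a slot 14 mm wide and 30 mm deep (its floor 15 mm above the underside), open at both ends, runs along its y down the middle of its top. Origin: centre of the underside; z up. Both ends are alike. It starts upright in a compartment of the tray, its y roughly along the tray's y
- print_pink: a rigid photo plaque with a pink edge, the same picture on both faces, loose, 10 mm thick (its x), 80 mm wide (its y), 110 mm tall (its z), 0.07 kg. Origin: centre of its bottom edge. It starts standing upright in a pocket of the sorter, its thickness roughly along the sorter's y; None from the start if this print is absent
- print_green: a rigid photo plaque with a green edge, the same picture on both faces, loose, 10 mm thick (its x), 80 mm wide (its y), 110 mm tall (its z), 0.07 kg. Origin: centre of its bottom edge. It starts standing upright in a pocket of the sorter, its thickness roughly along the sorter's y; None from the start if this print is absent
- print_blue: a rigid photo plaque with a blue edge, the same picture on both faces, loose, 10 mm thick (its x), 80 mm wide (its y), 110 mm tall (its z), 0.07 kg. Origin: centre of its bottom edge. It starts standing upright in a pocket of the sorter, its thickness roughly along the sorter's y; None from the start if this print is absent
- ledge: a fixed raised display ledge of pale wood, 72 mm (x) by 366 mm (y); its deck is 80 mm above the desk, and lies between lips 6 mm high and 8 mm thick all round, leaving a channel 56 mm wide and 350 mm long. Origin: on the desk under its middle; y along its length, z up
- tray: a fixed wooden compartment tray, 100 mm (x) by 320 mm (y), walls 22 mm high and 4 mm thick, floor 4 mm thick; two dividers make three compartments side by side along y, 101 mm each, about 105 mm between centres. Origin: centre of its underside; z up
- sorter: a fixed dark steel print sorter, 100 mm (x) by 190 mm (y), with three pockets at y = -60, 0 and 60 mm; each pocket is 15 mm wide (y), runs along x between upright plates whose tops are 54 mm above the desk, and has its floor 6 mm above the desk. Origin: centre of its underside; z up
- candle: an amber jar candle with a wooden lid, loose, 53 mm across, 62 mm high, 0.22 kg, upright on the ledge at the start. Origin: centre of its underside; z up
- coaster: a round cork coaster fixed on the desk, 96 mm across, 6 mm thick. Origin: centre of its underside
- lamp_switch (a joint): the lamp's red toggle lever (rad): 0 = off, leaning to the -x side of its block; 1.0 = fully on, leaning to the +x side; it stays where it is left and moves with a light push
- lamp_switch_tip (a point): the free end of the red toggle lever, a 26 mm ball; the lever is 60 mm long from its pivot, which is 22 mm above the desk over the middle of the block
- lamp_switch_base: the fixed grey block of the lamp switch, 70 mm (x) by 50 mm (y), about 35 mm high. Origin: centre of its underside; the lever swings in its x-z plane, from -x (off) to +x (on)
- camera: bystander: a pink instant camera, 115 mm wide, on the flat books
- pen_pot: bystander: an orange pen pot with pens, 76 mm across, 150 mm high
- mug: bystander: a white mug, 85 mm high
- tape_green: bystander: a roll of green tape, 60 mm across, 18 mm high
- tape_pink: bystander: a roll of pink tape, 52 mm across, 18 mm high
- succulent: bystander: a succulent in a blue pot, about 120 mm high
Not all that is in view belongs to the job. Leave any blue or yellow look-alike of the stand1 alone.

How it is judged (in metres and radians):
On the way, in this order (a step that is already met when the one before it is completed fails the run):
1. every print stands fully down in the slot of a stand on the ledge (((x of stand1 in the frame of ledge between -0.012 and 0.012 m and y of stand1 in the frame of ledge between -0.15 and 0.15 m and z of stand1 in the frame of ledge between 0.076 and 0.0845 m and angle between stand1's own z axis and vertical below 0.1 rad and x of print_pink in the frame of stand1 between -0.006 and 0.006 m and y of print_pink in the frame of stand1 between -0.02 and 0.02 m and z of print_pink in the frame of stand1 between 0.011 and 0.02 m and angle between print_pink's own z axis and vertical below 0.2 rad) or (x of stand2 in the frame of ledge between -0.012 and 0.012 m and y of stand2 in the frame of ledge between -0.15 and 0.15 m and z of stand2 in the frame of ledge between 0.076 and 0.0845 m and angle between stand2's own z axis and vertical below 0.1 rad and x of print_pink in the frame of stand2 between -0.006 and 0.006 m and y of print_pink in the frame of stand2 between -0.02 and 0.02 m and z of print_pink in the frame of stand2 between 0.011 and 0.02 m and angle between print_pink's own z axis and vertical below 0.2 rad) or (x of stand3 in the frame of ledge between -0.012 and 0.012 m and y of stand3 in the frame of ledge between -0.15 and 0.15 m and z of stand3 in the frame of ledge between 0.076 and 0.0845 m and angle between stand3's own z axis and vertical below 0.1 rad and x of print_pink in the frame of stand3 between -0.006 and 0.006 m and y of print_pink in the frame of stand3 between -0.02 and 0.02 m and z of print_pink in the frame of stand3 between 0.011 and 0.02 m and angle between print_pink's own z axis and vertical below 0.2 rad)) and ((x of stand1 in the frame of ledge between -0.012 and 0.012 m and y of stand1 in the frame of ledge between -0.15 and 0.15 m and z of stand1 in the frame of ledge between 0.076 and 0.0845 m and angle between stand1's own z axis and vertical below 0.1 rad and x of print_green in the frame of stand1 between -0.006 and 0.006 m and y of print_green in the frame of stand1 between -0.02 and 0.02 m and z of print_green in the frame of stand1 between 0.011 and 0.02 m and angle between print_green's own z axis and vertical below 0.2 rad) or (x of stand2 in the frame of ledge between -0.012 and 0.012 m and y of stand2 in the frame of ledge between -0.15 and 0.15 m and z of stand2 in the frame of ledge between 0.076 and 0.0845 m and angle between stand2's own z axis and vertical below 0.1 rad and x of print_green in the frame of stand2 between -0.006 and 0.006 m and y of print_green in the frame of stand2 between -0.02 and 0.02 m and z of print_green in the frame of stand2 between 0.011 and 0.02 m and angle between print_green's own z axis and vertical below 0.2 rad) or (x of stand3 in the frame of ledge between -0.012 and 0.012 m and y of stand3 in the frame of ledge between -0.15 and 0.15 m and z of stand3 in the frame of ledge between 0.076 and 0.0845 m and angle between stand3's own z axis and vertical below 0.1 rad and x of print_green in the frame of stand3 between -0.006 and 0.006 m and y of print_green in the frame of stand3 between -0.02 and 0.02 m and z of print_green in the frame of stand3 between 0.011 and 0.02 m and angle between print_green's own z axis and vertical below 0.2 rad)) and ((x of stand1 in the frame of ledge between -0.012 and 0.012 m and y of stand1 in the frame of ledge between -0.15 and 0.15 m and z of stand1 in the frame of ledge between 0.076 and 0.0845 m and angle between stand1's own z axis and vertical below 0.1 rad and x of print_blue in the frame of stand1 between -0.006 and 0.006 m and y of print_blue in the frame of stand1 between -0.02 and 0.02 m and z of print_blue in the frame of stand1 between 0.011 and 0.02 m and angle between print_blue's own z axis and vertical below 0.2 rad) or (x of stand2 in the frame of ledge between -0.012 and 0.012 m and y of stand2 in the frame of ledge between -0.15 and 0.15 m and z of stand2 in the frame of ledge between 0.076 and 0.0845 m and angle between stand2's own z axis and vertical below 0.1 rad and x of print_blue in the frame of stand2 between -0.006 and 0.006 m and y of print_blue in the frame of stand2 between -0.02 and 0.02 m and z of print_blue in the frame of stand2 between 0.011 and 0.02 m and angle between print_blue's own z axis and vertical below 0.2 rad) or (x of stand3 in the frame of ledge between -0.012 and 0.012 m and y of stand3 in the frame of ledge between -0.15 and 0.15 m and z of stand3 in the frame of ledge between 0.076 and 0.0845 m and angle between stand3's own z axis and vertical below 0.1 rad and x of print_blue in the frame of stand3 between -0.006 and 0.006 m and y of print_blue in the frame of stand3 between -0.02 and 0.02 m and z of print_blue in the frame of stand3 between 0.011 and 0.02 m and angle between print_blue's own z axis and vertical below 0.2 rad))), for 0.2 s.
2. the lamp's lever is switched on (value of joint lamp_switch above 0.8 rad), for 0.2 s.
At the end, for the whole second after the job is handed in: Each print is in a slot (within 5 mm of its floor, 20 mm of its middle, 0.2 rad of upright) of a stand flat on the ledge, within 150 mm of its middle; stands without prints are in the tray; the candle is upright within 25 mm of the coaster's centre; the lever is past 0.8 rad; all at rest (all of step 1 and linear speed of each of print_pink, print_green, print_blue, candle below 0.03 m/s and ((x of stand1 in the frame of tray between -0.05 and 0.05 m and y of stand1 in the frame of tray between -0.16 and 0.16 m and z of stand1 in the frame of tray between -0.002 and 0.01 m) or (x of print_pink in the frame of stand1 between -0.006 and 0.006 m and y of print_pink in the frame of stand1 between -0.02 and 0.02 m and z of print_pink in the frame of stand1 between 0.011 and 0.02 m and angle between print_pink's own z axis and vertical below 0.2 rad) or (x of print_green in the frame of stand1 between -0.006 and 0.006 m and y of print_green in the frame of stand1 between -0.02 and 0.02 m and z of print_green in the frame of stand1 between 0.011 and 0.02 m and angle between print_green's own z axis and vertical below 0.2 rad) or (x of print_blue in the frame of stand1 between -0.006 and 0.006 m and y of print_blue in the frame of stand1 between -0.02 and 0.02 m and z of print_blue in the frame of stand1 between 0.011 and 0.02 m and angle between print_blue's own z axis and vertical below 0.2 rad)) and ((x of stand2 in the frame of tray between -0.05 and 0.05 m and y of stand2 in the frame of tray between -0.16 and 0.16 m and z of stand2 in the frame of tray between -0.002 and 0.01 m) or (x of print_pink in the frame of stand2 between -0.006 and 0.006 m and y of print_pink in the frame of stand2 between -0.02 and 0.02 m and z of print_pink in the frame of stand2 between 0.011 and 0.02 m and angle between print_pink's own z axis and vertical below 0.2 rad) or (x of print_green in the frame of stand2 between -0.006 and 0.006 m and y of print_green in the frame of stand2 between -0.02 and 0.02 m and z of print_green in the frame of stand2 between 0.011 and 0.02 m and angle between print_green's own z axis and vertical below 0.2 rad) or (x of print_blue in the frame of stand2 between -0.006 and 0.006 m and y of print_blue in the frame of stand2 between -0.02 and 0.02 m and z of print_blue in the frame of stand2 between 0.011 and 0.02 m and angle between print_blue's own z axis and vertical below 0.2 rad)) and ((x of stand3 in the frame of tray between -0.05 and 0.05 m and y of stand3 in the frame of tray between -0.16 and 0.16 m and z of stand3 in the frame of tray between -0.002 and 0.01 m) or (x of print_pink in the frame of stand3 between -0.006 and 0.006 m and y of print_pink in the frame of stand3 between -0.02 and 0.02 m and z of print_pink in the frame of stand3 between 0.011 and 0.02 m and angle between print_pink's own z axis and vertical below 0.2 rad) or (x of print_green in the frame of stand3 between -0.006 and 0.006 m and y of print_green in the frame of stand3 between -0.02 and 0.02 m and z of print_green in the frame of stand3 between 0.011 and 0.02 m and angle between print_green's own z axis and vertical below 0.2 rad) or (x of print_blue in the frame of stand3 between -0.006 and 0.006 m and y of print_blue in the frame of stand3 between -0.02 and 0.02 m and z of print_blue in the frame of stand3 between 0.011 and 0.02 m and angle between print_blue's own z axis and vertical below 0.2 rad)) and horizontal distance between candle and coaster below 0.025 m and z of candle in the frame of coaster between 0.003 and 0.009 m and angle between candle's own z axis and vertical below 0.1 rad and value of joint lamp_switch above 0.8 rad); the robot touches nothing.
It fails at once if a bystander on the desk is pushed more than 40 mm (distance of any of camera, pen_pot, mug, tape_green, tape_pink, succulent from where it was at the start of the episode above 0.04 m).
Of print_pink, print_green, print_blue only 2 to 3 are there at a start; the rules pass over those that are not, and their reading is None.
At some moment in a run one of stand1, stand2, stand3 may be knocked a few centimetres aside while the robot is not near it.
It also fails if it takes over 210 s, if anything falls off the work surface, if the arm or the gripper's body presses on something with over 40 N, if the wrist force passes 120 N, or if a joint passes its speed limit or range.

### The arm

A 6-joint arm with a two-finger parallel gripper is mounted at the origin on the work surface. World frame = base frame: x ahead of the robot, y to its left, z up, the work surface at z = 0. Lengths are in mm, angles in degrees, forces in N, time in s.
With the tool pointing down it reaches from about 300 to 850 mm from the base axis. Payload 4.2 kg.
Tool frame: the origin (TCP) lies on the centre line of the jaws, within the pads' length; the fingertips stand 14 mm ahead of it and the grasp point (between the pads) lies 5 mm behind it; z points along the fingers, y is the line along which they close (so a half turn about z gives the same grasp; the last joint's range is limited). The gripper opens to 91 mm and grips with 3 to 60 N. Pads are 32 mm wide; open, the fingers measure 118 mm over their backs; the gripper's body (76 mm by 178 mm) begins 60 mm behind the grasp point.
Start: joints at [-72.594, 18.312, 89.639, -0, 72.044, -1.146], TCP at [182.953, -545.137, 188.776] pointing down, gripper open.
Joint ranges: [-177.97, 177.97], [-48.28, 115.42], [12.27, 149.76], [-77.06, 257.06], [2.81, 150.46], [-146.56, 146.56]. Speed limits (degrees/s): [147.25, 147.25, 180, 180, 180, 180].

### API

Orientations are given as [roll, pitch, yaw] about the fixed x, y, z axes, in that order (R = Rz(yaw) Ry(pitch) Rx(roll)).
In Python, from workcell import * gives the robot as it stands. The module is installed in compiled form; this text tells all that it offers.
- The arm moves only by the shell command python3 -m crank 'ROWS' [FORCE]. ROWS is JSON, a list of rows, each an object of numbers: "grip": the finger opening in m, from 0 to 0.0912; "x", "y", "z": the shift along the tool's x, y, z in m; "yaw": the turn about the tool's z in rad. In form: [{"grip": .., "x": .., "y": .., "z": .., "yaw": ..}, ...]. A call has exactly 5 rows; each row is the pose to reach, as a shift and turn from the pose commanded when the call began, along the tool's axes at that moment; what a row does not reach only later rows make up. A row lasts 1/12 s, in which the tool goes at most 41.7 mm and 7.16 degrees, less where a joint would pass 70% of its speed; a pose out of reach is approached as far as the arm can. A call with a gripper value outside its range is refused whole. The fingers move at their own pace and stop on an object; FORCE is the grip in N (left out, the last holds). Time passes only in rows, so rows that repeat a pose let the fingers close, or fill a call up. It gives the time, the measured TCP pose, the force, the opening and the grip force at its end, in the units of the state.
- state(): the state, without advancing time (a new reading comes with each control period).
- grab_frame(name): name is "scene" or "top" or "wrist"; returns the picture (400x640x3 uint8, red, green, blue); there is no depth.
- camera_model(name): a dict with "intrinsics" (3x3 intrinsics, pixels), "R" (3x3) and "t" (3): a world point X has camera coordinates R X + t. Camera axes: x right, y down, z forward; pixel columns grow to the right and rows downward; lengths in mm; the calibration is good to about 2 mm. A picture is of the moment at which its call begins: read the wrist's pose just before it. camera_model takes no time and is no camera call; for the wrist camera it gives the pose at the moment of the call.
- job_done(): hands the job in; it is judged then, once.
The state is a dict: "time_s": time; "qpos": joint angles; "qvel": joint speeds; "effort": joint torques, N m; "ee_pos": TCP position; "ee_rot": TCP orientation; "force": force on the tool from outside, world axes, zero at the start; "torque": the same for the moment, N m; "gripper_width": finger opening in mm; "gripper_force": force on a finger pad.
Only numpy, scipy, OpenCV 4.12 (cv2) and the standard library are available. Lean on these libraries where they do the work, as an engineer would, in place of code of your own. Each camera call takes 0.05 s, during which the arm holds its last target. There are 200 camera calls.

## Working session

There is one attempt and no reset: what is moved stays moved. The work goes in short steps, Python scripts to look and compute and a shell command to move; the robot and the scene stay as the last step left them, time stands still between calls to the robot, and variables do not carry over. Pictures are saved under pics/ and viewed, at most 14 in all, crops included, and the job is handed in when it is done.

```bash
mkdir -p pics
python3 - <<'E'
from workcell import *
import cv2
s=state();print(s)
for n in("scene","top"):
    cv2.imwrite(f"pics/{n}0.png",grab_frame(n)[:,:,::-1]);m=camera_model(n);print(n,m)
E
```

```text
{'time_s': 0.0, 'qpos': array([-7.25949533e+01,  1.83512140e+01,  8.97060813e+01, -1.17871219e-03,
        7.20424857e+01, -1.14674598e+00]), 'qvel': array([ 0.03801965, -0.03645692, -0.03908144,  0.05463163,  0.07903186,
        0.07028033]), 'effort': array([ 8.90605643e-04, -4.12455618e+01, -2.31973583e+01,  7.27407122e-02,
        4.56483406e-02, -1.58788826e-04]), 'ee_pos': array([ 182.76750997, -544.60998484,  187.92679003]), 'ee_rot': array([-1.79900217e+02, -8.76497877e-04,  1.85521563e+01]), 'force': array([-0.169889  , -0.81836896, -0.01803579]), 'torque': array([-0.0183056 , -0.00802499,  0.07377599]), 'gripper_force': 0.0, 'gripper_width': 91.14826205974765}
scene {'intrinsics': array([[377.58907823,   0.        , 318.61271847],
       [  0.        , 377.58907823, 197.25699582],
       [  0.        ,   0.        ,   1.        ]]), 'R': array([[-0.58523662,  0.81064279,  0.01887794],
       [ 0.57117742,  0.42865813, -0.70000612],
       [-0.57554709, -0.39888655, -0.71388729]]), 't': array([ 346.24048709, -260.54114924, 1514.70834382])}
top {'intrinsics': array([[405.93207966,   0.        , 321.36173076],
       [  0.        , 405.93207966, 198.50385892],
       [  0.        ,   0.        ,   1.        ]]), 'R': array([[-0.01916397, -0.99980704,  0.0043162 ],
       [-0.97191139,  0.01761613, -0.23468686],
       [ 0.23456553, -0.00869249, -0.97206144]]), 't': array([  -3.88171222,  553.81362853, 1294.53526298])}
```

View pics/scene0.png

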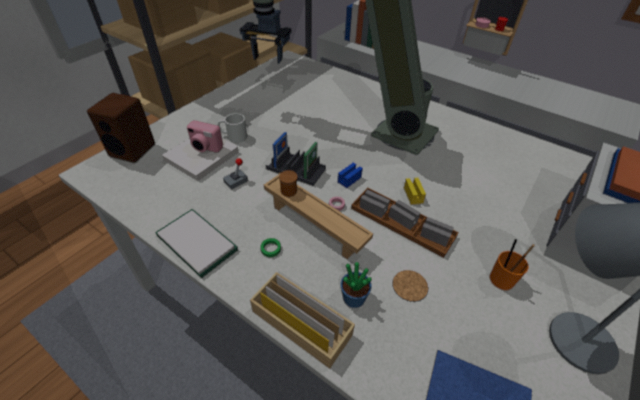

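View pics/top0.png

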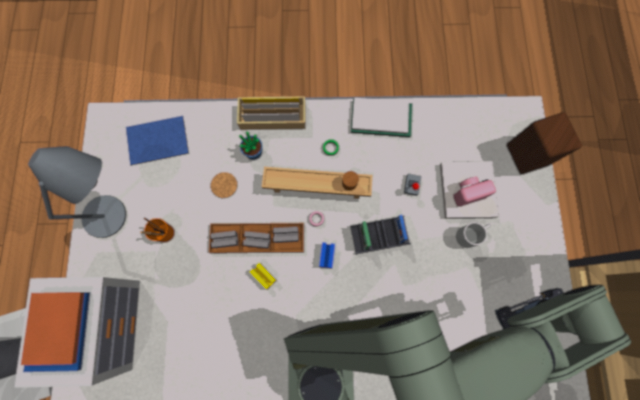

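```bash
cat > h.py <<'E'
from workcell import *
import numpy as np, cv2
def p2w(m,px,z):
    K,R,t=(np.array(m[k]) for k in("intrinsics","R","t"))
    px=np.atleast_2d(np.float64(px)); d=np.linalg.solve(K,np.c_[px,np.ones(len(px))].T)
    c=-R.T@t; d=R.T@d
    return (c[:,None]+d*(z-c[2])/d[2]).T
def w2p(m,X):
    K,R,t=(np.array(m[k]) for k in("intrinsics","R","t"))
    q=K@(R@np.atleast_2d(X).T+t[:,None]); return (q[:2]/q[2]).T
def go(x,y,z,yaw):
    s=state();p=s["ee_pos"];a=np.radians(s["ee_rot"][2])
    d=np.array([x,y,z])-p
    dy=(s["ee_rot"][2]-yaw+90)%180-90
    dy2=s["ee_rot"][2]-yaw
    print("shift m x %.4f y %.4f z %.4f yaw %.4f (or %.4f)  now"%((d[0]*np.cos(a)+d[1]*np.sin(a))/1e3,(d[0]*np.sin(a)-d[1]*np.cos(a))/1e3,-d[2]/1e3,np.radians(dy),np.radians(dy2)),p.round(1),s["ee_rot"].round(1),"t",round(s["time_s"],2), "q6",round(s["qpos"][5],1))
def shot(n,name):
    m=camera_model(n); im=grab_frame(n)[:,:,::-1].copy()
    cv2.imwrite(f"pics/{name}.png",im); np.save(f"pics/{name}.npy",m,allow_pickle=True); return m,im
E
python3 - <<'E'
from h import *
m=camera_model("top")
for n,px,z in [("coaster",(224,185),6),("candle",(350,180),142),("ledgeL",(262,176),80),("ledgeR",(372,184),80),("trayTL",(209,224),22),("trayTR",(304,222),22),("trayBR",(304,252),22),("trayBL",(209,254),22),("sorterTL",(351,222),54),("sTR",(406,217),54),("sBR",(411,245),54),("sBL",(356,252),54),("tip",(415,185),70),("sw",(413,188),35)]:
    print(n,p2w(m,px,z).round(0))
m=camera_model("wrist");print(m); s=state()
print("cam centre",-m["R"].T@m["t"])
go(430,150,330,90)
E
```

```text
coaster [[623. 328.   6.]]
candle [[ 594. -106.  142.]]
ledgeL [[632. 184.  80.]]
ledgeR [[ 597. -184.   80.]]
trayTL [[482. 370.  22.]]
trayTR [[483.  46.  22.]]
trayBR [[381.  47.  22.]]
trayBL [[380. 365.  22.]]
sorterTL [[ 474. -112.   54.]]
sTR [[ 488. -296.   54.]]
sBR [[ 394. -306.   54.]]
sBL [[ 374. -124.   54.]]
tip [[ 594. -331.   70.]]
sw [[ 593. -332.   35.]]
{'intrinsics': array([[299.32276593,   0.        , 318.59710236],
       [  0.        , 299.32276593, 195.6777366 ],
       [  0.        ,   0.        ,   1.        ]]), 'R': array([[ 0.31735196, -0.9483062 , -0.00175656],
       [-0.91258029, -0.30589883,  0.2713358 ],
       [-0.25784675, -0.08450595, -0.96248314]]), 't': array([-575.01121062,  -31.42436563,  391.39203078])}
cam centre [ 254.72284278 -521.82441674  384.22474713]
shift m x 0.4554 y -0.5799 z -0.1420 yaw -1.2470 (or -1.2470)  now [ 182.8 -544.7  188. ] [-179.9   -0.    18.6] t 0.1 q6 -1.1
```

```bash
python3 -m crank '[{"grip":0.091,"x":0.025,"y":-0.024,"z":-0.01},{"grip":0.091,"x":0.05,"y":-0.048,"z":-0.02},{"grip":0.091,"x":0.075,"y":-0.071,"z":-0.03},{"grip":0.091,"x":0.1,"y":-0.095,"z":-0.04},{"grip":0.091,"x":0.123,"y":-0.118,"z":-0.048}]'
python3 -m crank '[{"grip":0.091,"x":0.025,"y":-0.024,"z":-0.01},{"grip":0.091,"x":0.05,"y":-0.048,"z":-0.02},{"grip":0.091,"x":0.075,"y":-0.071,"z":-0.03},{"grip":0.091,"x":0.1,"y":-0.095,"z":-0.04},{"grip":0.091,"x":0.123,"y":-0.118,"z":-0.048}]'
python3 -m crank '[{"grip":0.091,"x":0.025,"y":-0.024,"z":-0.01},{"grip":0.091,"x":0.05,"y":-0.048,"z":-0.02},{"grip":0.091,"x":0.075,"y":-0.071,"z":-0.03},{"grip":0.091,"x":0.1,"y":-0.095,"z":-0.04},{"grip":0.091,"x":0.123,"y":-0.118,"z":-0.048}]'
python3 -m crank '[{"grip":0.091,"x":0.025,"y":-0.024,"z":-0.01,"yaw":0.06},{"grip":0.091,"x":0.05,"y":-0.048,"z":-0.02,"yaw":0.13},{"grip":0.091,"x":0.075,"y":-0.071,"z":-0.03,"yaw":0.19},{"grip":0.091,"x":0.1,"y":-0.095,"z":-0.04,"yaw":0.26},{"grip":0.091,"x":0.123,"y":-0.118,"z":-0.048,"yaw":0.324}]'
python3 - <<'E'
from h import *
go(500,60,380,0)
m,im=shot("wrist","w1")
for n,p in dict(coaster=(623,328,6),candle=(594,-106,142),tray=(432,207,22),ledge=(615,0,80),sorter=(432,-210,54)).items(): print(n,w2p(m,p).round(0))
E
```

```text
time_s: 0.52
ee_pos: [262.5, -392.4, 237.0]
ee_rot: [-180.0, -0.0, -0.2]
force: [-0.1, -0.1, -0.1]
gripper_width: 91.2
gripper_force: 0.0
shift m x 0.2357 y -0.4534 z -0.1430 yaw -0.0040 (or -0.0040)  now [ 262.5 -392.4  237. ] [-180.    -0.    -0.2] t 0.52 q6 32.6
coaster [[-327. -149.]]
candle [[ -91. -263.]]
tray [[-166.   35.]]
ledge [[-127. -210.]]
sorter [[156.  26.]]validation failed for argument at $[0]...
validation failed for argument at $[0]...
validation failed for argument at $[0]...
```

View pics/w1.png

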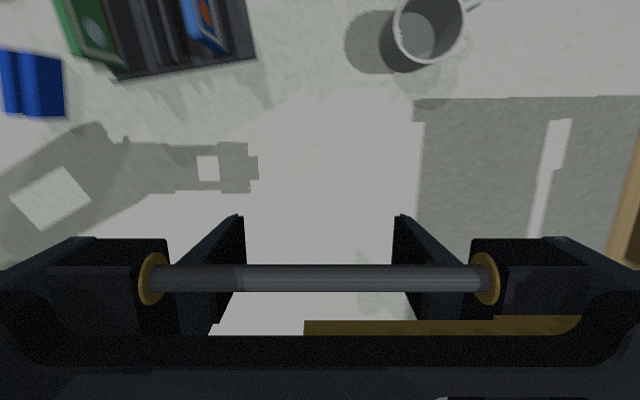

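```bash
python3 -m crank '[{"grip":0.091,"x":0.011,"y":-0.03,"z":-0.01,"yaw":0},{"grip":0.091,"x":0.021,"y":-0.06,"z":-0.02,"yaw":0},{"grip":0.091,"x":0.032,"y":-0.09,"z":-0.03,"yaw":0},{"grip":0.091,"x":0.043,"y":-0.12,"z":-0.04,"yaw":0},{"grip":0.091,"x":0.053,"y":-0.151,"z":-0.048,"yaw":0}]' >/dev/null
python3 -m crank '[{"grip":0.091,"x":0.011,"y":-0.03,"z":-0.01,"yaw":0},{"grip":0.091,"x":0.021,"y":-0.06,"z":-0.02,"yaw":0},{"grip":0.091,"x":0.032,"y":-0.09,"z":-0.03,"yaw":0},{"grip":0.091,"x":0.043,"y":-0.12,"z":-0.04,"yaw":0},{"grip":0.091,"x":0.053,"y":-0.151,"z":-0.048,"yaw":0}]' >/dev/null
python3 -m crank '[{"grip":0.091,"x":0.011,"y":-0.03,"z":-0.01,"yaw":0},{"grip":0.091,"x":0.021,"y":-0.06,"z":-0.02,"yaw":0},{"grip":0.091,"x":0.032,"y":-0.09,"z":-0.03,"yaw":0},{"grip":0.091,"x":0.043,"y":-0.12,"z":-0.04,"yaw":0},{"grip":0.091,"x":0.053,"y":-0.151,"z":-0.048,"yaw":0}]'
python3 - <<'E'
from h import *
go(420,60,380,0)
m,im=shot("wrist","w2")
for n,p in dict(coaster=(623,328,6),candle=(594,-106,142),tray=(432,207,22),ledge=(615,0,80),sorter=(432,-210,54)).items(): print(n,w2p(m,p).round(0))
E
```

```text
time_s: 1.82
ee_pos: [421.4, 60.3, 381.2]
ee_rot: [180.0, -0.0, 0.0]
force: [0.5, -0.3, -0.0]
gripper_width: 91.2
gripper_force: 0.0
shift m x -0.0014 y 0.0003 z 0.0012 yaw 0.0003 (or 0.0003)  now [421.4  60.3 381.2] [180.  -0.   0.] t 1.82 q6 96.6
coaster [[163.  36.]]
candle [[444.  35.]]
tray [[238. 148.]]
ledge [[358.  29.]]
sorter [[473. 150.]]
```

View pics/w2.png

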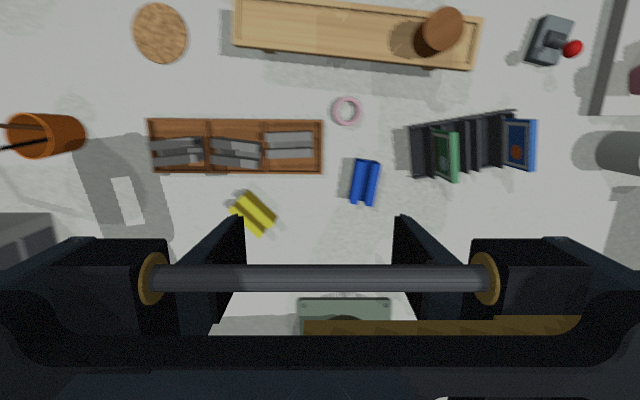

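```bash
cat > meas.py <<'E'
from h import *
def comp(mask,amin=60):
    mask=mask.astype(np.uint8)
    cs,_=cv2.findContours(mask,cv2.RETR_EXTERNAL,cv2.CHAIN_APPROX_NONE)
    return [c for c in cs if cv2.contourArea(c)>amin]
def rect(m,c,z):
    w=p2w(m,c[:,0,:],z)[:,:2].astype(np.float32); r=cv2.minAreaRect(w)
    (cx,cy),(a,b),t=r
    if a<b: a,b,t=b,a,t+90
    t=(t+90)%180-90   # direction of long axis
    return f"c ({cx:.1f},{cy:.1f}) long {a:.1f} short {b:.1f} longdir {t:.1f}"
def hsvs(im): 
    h=cv2.cvtColor(im,cv2.COLOR_BGR2HSV); return [h[:,:,i].astype(int) for i in range(3)]
E
python3 - <<'E'
from meas import *
m=np.load("pics/w2.npy",allow_pickle=True).item(); im=cv2.imread("pics/w2.png")
h,s,v=hsvs(im)
for p in [(160,32),(340,30),(445,22),(160,125),(175,146),(240,148),(290,139),(290,155),(240,160),(443,150),(449,175),(530,140),(572,48),(430,45),(100,100),(455,155),(437,165)]: print(p,(h[p[1],p[0]],s[p[1],p[0]],v[p[1],p[0]]))
big=cv2.resize(np.hstack([im[105:185,140:330],im[100:180,400:560]]),None,fx=2.2,fy=2.2,interpolation=cv2.INTER_CUBIC)
cv2.imwrite("pics/c1.png",big)
E
```

```text
(160, 32) (np.int64(16), np.int64(108), np.int64(151))
(340, 30) (np.int64(19), np.int64(93), np.int64(170))
(445, 22) (np.int64(15), np.int64(148), np.int64(121))
(160, 125) (np.int64(15), np.int64(150), np.int64(126))
(175, 146) (np.int64(0), np.int64(0), np.int64(83))
(240, 148) (np.int64(45), np.int64(4), np.int64(123))
(290, 139) (np.int64(0), np.int64(2), np.int64(125))
(290, 155) (np.int64(30), np.int64(2), np.int64(124))
(240, 160) (np.int64(0), np.int64(0), np.int64(113))
(443, 150) (np.int64(68), np.int64(158), np.int64(42))
(449, 175) (np.int64(60), np.int64(41), np.int64(62))
(530, 140) (np.int64(108), np.int64(150), np.int64(133))
(572, 48) (np.int64(1), np.int64(195), np.int64(140))
(430, 45) (np.int64(14), np.int64(146), np.int64(105))
(100, 100) (np.int64(50), np.int64(4), np.int64(175))
(455, 155) (np.int64(71), np.int64(96), np.int64(143))
(437, 165) (np.int64(54), np.int64(67), np.int64(38))
```

View pics/c1.png

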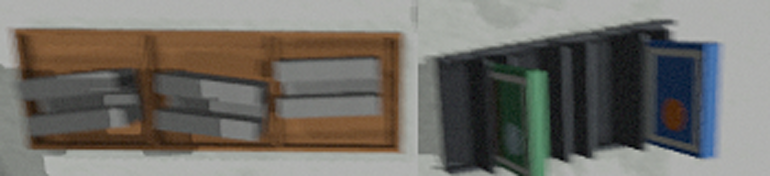

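Run:
```python
from meas import *
m=np.load("pics/w2.npy",allow_pickle=True).item(); im=cv2.imread("pics/w2.png")
h,s,v=hsvs(im)
wood=((h>8)&(h<26)&(s>50)).astype(np.uint8)
roi=lambda x0,y0,x1,y1:[(k:=np.zeros((400,640),np.uint8)).__setitem__((slice(y0,y1),slice(x0,x1)),1),k][1]
for n,mask,z in [("coaster",wood*roi(125,0,195,70),6),("ledge",wood*roi(225,0,495,75)*(v>135),83),("candle",wood*roi(400,0,480,75)*((v<128)&(s>125)),142),("tray",wood*roi(140,110,330,180),22),
  ("stands",(s<35)*(v>60)*roi(152,122,320,170),49),("green",((h>55)&(h<85)&(s>60)&(v>95))*roi(400,100,520,190),116),("blue",((h>95)&(h<120)&(s>130)&(v>140))*roi(480,100,560,190),116),("switchred",((h<8)&(s>150))*roi(540,20,600,70),80)]:
    mask=cv2.morphologyEx(mask.astype(np.uint8),cv2.MORPH_CLOSE,np.ones((3,3)))
    for c in comp(mask,25): print(n,rect(m,c,z),"bbox",cv2.boundingRect(c))
```

```text
coaster c (626.0,333.0) long 93.0 short 92.7 longdir -0.0 bbox (132, 3, 55, 61)
ledge c (616.2,2.9) long 368.0 short 79.2 longdir 84.3 bbox (232, 0, 252, 70)
candle c (596.1,-97.4) long 70.0 short 47.5 longdir -60.0 bbox (412, 8, 53, 50)
tray c (421.4,362.4) long 13.3 short 11.2 longdir -89.1 bbox (151, 151, 9, 7)
tray c (435.0,211.7) long 317.8 short 100.2 longdir 89.4 bbox (146, 118, 177, 57)
stands c (427.2,205.6) long 86.8 short 47.6 longdir 83.0 bbox (211, 138, 50, 31)
stands c (429.8,312.4) long 98.6 short 47.9 longdir -80.7 bbox (152, 137, 52, 33)
stands c (442.1,112.3) long 80.2 short 45.1 longdir 90.0 bbox (265, 131, 47, 27)
green c (428.6,-150.1) long 79.5 short 13.2 longdir 9.0 bbox (449, 132, 10, 51)
blue c (446.7,-267.9) long 77.5 short 6.2 longdir 9.2 bbox (530, 120, 6, 51)
switchred c (588.9,-325.3) long 26.7 short 20.2 longdir -76.4 bbox (563, 41, 19, 16)
```

```bash
python3 -m crank '[{"grip":0.091,"x":0.022,"y":0.02,"z":0.016,"yaw":0},{"grip":0.091,"x":0.044,"y":0.04,"z":0.032,"yaw":0},{"grip":0.091,"x":0.066,"y":0.06,"z":0.048,"yaw":0},{"grip":0.091,"x":0.088,"y":0.08,"z":0.064,"yaw":0},{"grip":0.091,"x":0.11,"y":0.1,"z":0.08,"yaw":0}]' >/dev/null
python3 -m crank '[{"grip":0.091,"x":0,"y":0,"z":0,"yaw":0},{"grip":0.091,"x":0,"y":0,"z":0,"yaw":0},{"grip":0.091,"x":0,"y":0,"z":0,"yaw":0},{"grip":0.091,"x":0,"y":0,"z":0,"yaw":0},{"grip":0.091,"x":0,"y":0,"z":0,"yaw":0}]'
python3 - <<'E'
from meas import *
m,im=shot("wrist","w3")
print(-m["R"].T@m["t"])
h,s,v=hsvs(im)
wood=((h>8)&(h<26)&(s>50))
o=im.copy(); 
for n,mask,z in [("coaster",wood&(s<140),6),("ledge",wood&(v>135)&(s<125),86),("candle",wood&(s>130),142),("switchred",((h<8)&(s>150)),80)]:
    mask=cv2.morphologyEx(mask.astype(np.uint8),cv2.MORPH_CLOSE,np.ones((3,3)))
    mask[215:]=0
    for c in comp(mask,80): print(n,rect(m,c,z),"bbox",cv2.boundingRect(c))
E
```

```text
time_s: 2.7
ee_pos: [530.8, -40.6, 301.9]
ee_rot: [180.0, -0.1, 0.0]
force: [-0.4, 0.3, -0.2]
gripper_width: 90.9
gripper_force: 0.0
[606.21440209 -41.80016043 498.26797866]
coaster c (460.4,221.9) long 321.2 short 50.1 longdir 90.0 bbox (70, 186, 189, 29)
coaster c (625.7,328.2) long 97.0 short 94.2 longdir -85.6 bbox (51, 67, 64, 64)
coaster c (611.9,7.3) long 437.1 short 86.0 longdir 84.3 bbox (147, 65, 283, 85)
coaster c (751.0,234.1) long 22.3 short 20.7 longdir 25.7 bbox (120, 0, 14, 20)
ledge c (622.4,269.3) long 78.9 short 78.3 longdir 27.3 bbox (51, 67, 62, 64)
ledge c (611.0,-0.6) long 366.0 short 72.0 longdir 84.3 bbox (147, 65, 283, 85)
candle c (497.8,348.3) long 35.1 short 12.0 longdir -16.0 bbox (0, 188, 11, 27)
candle c (500.1,143.5) long 241.2 short 35.0 longdir 90.0 bbox (70, 187, 198, 28)
candle c (600.0,-105.7) long 55.5 short 51.5 longdir -88.4 bbox (350, 94, 49, 47)
candle c (705.0,169.1) long 46.5 short 19.5 longdir -62.5 bbox (96, 0, 40, 28)
switchred c (587.8,-329.0) long 28.3 short 23.2 longdir -80.6 bbox (519, 117, 22, 18)
```

View pics/w3.png

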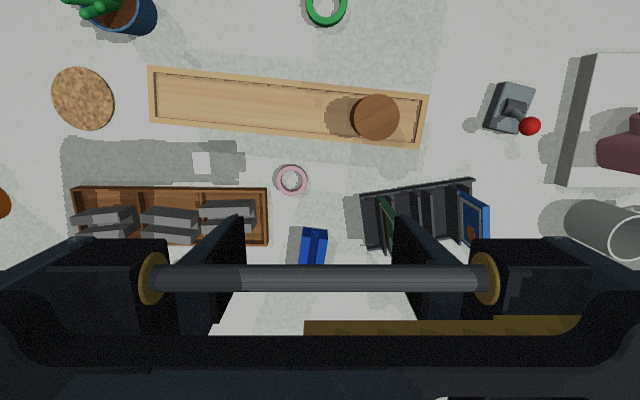

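```bash
python3 -m crank '[{"grip":0.091,"x":0.02,"y":0.019,"z":0.03,"yaw":0},{"grip":0.091,"x":0.04,"y":0.038,"z":0.06,"yaw":0},{"grip":0.091,"x":0.06,"y":0.056,"z":0.09,"yaw":0},{"grip":0.091,"x":0.0692,"y":0.0651,"z":0.102,"yaw":0},{"grip":0.091,"x":0.0692,"y":0.0651,"z":0.102,"yaw":0}]' >/dev/null
python3 -m crank '[{"grip":0.091,"x":0,"y":0,"z":0.02,"yaw":0},{"grip":0.091,"x":0,"y":0,"z":0.045,"yaw":0},{"grip":0.091,"x":0,"y":0,"z":0.07,"yaw":0},{"grip":0.091,"x":0,"y":0,"z":0.082,"yaw":0},{"grip":0.091,"x":0,"y":0,"z":0.082,"yaw":0}]' 
python3 -m crank '[{"grip":0.04,"x":0,"y":0,"z":0,"yaw":0},{"grip":0.04,"x":0,"y":0,"z":0,"yaw":0},{"grip":0.04,"x":0,"y":0,"z":0,"yaw":0},{"grip":0.04,"x":0,"y":0,"z":0,"yaw":0},{"grip":0.04,"x":0,"y":0,"z":0,"yaw":0}]' 15
python3 -m crank '[{"grip":0.04,"x":0,"y":0,"z":0,"yaw":0},{"grip":0.04,"x":0,"y":0,"z":-0.01,"yaw":0},{"grip":0.04,"x":0,"y":0,"z":-0.03,"yaw":0},{"grip":0.04,"x":0,"y":0,"z":-0.05,"yaw":0},{"grip":0.04,"x":0,"y":0,"z":-0.07,"yaw":0}]'
python3 - <<'E'
from h import *
go(625.7,328.2,190,0)
E
```

```text
time_s: 3.58
ee_pos: [598.4, -104.9, 116.0]
ee_rot: [-179.9, 0.2, 0.0]
force: [-0.1, 0.5, -0.1]
gripper_width: 90.9
gripper_force: 0.0
time_s: 4.0
ee_pos: [600.8, -106.3, 117.9]
ee_rot: [180.0, -0.1, -0.0]
force: [0.1, 0.2, 0.1]
gripper_width: 60.7
gripper_force: 0.0
time_s: 4.42
ee_pos: [600.3, -106.4, 188.2]
ee_rot: [180.0, -0.0, -0.0]
force: [1.7, -0.5, 0.6]
gripper_width: 39.8
gripper_force: 0.0
shift m x 0.0253 y -0.4346 z -0.0018 yaw -0.0003 (or -0.0003)  now [ 600.3 -106.4  188.2] [180.  -0.  -0.] t 4.42 q6 78.9
```

```bash
python3 -m crank '[{"grip":0.091,"x":-0.03,"y":0,"z":-0.02,"yaw":0},{"grip":0.091,"x":-0.06,"y":0,"z":-0.04,"yaw":0},{"grip":0.091,"x":-0.09,"y":0,"z":-0.06,"yaw":0},{"grip":0.091,"x":-0.1,"y":0,"z":-0.07,"yaw":0},{"grip":0.091,"x":-0.1,"y":0,"z":-0.07,"yaw":0}]' 
python3 -m crank '[{"grip":0.091,"x":0,"y":0,"z":0,"yaw":0},{"grip":0.091,"x":0,"y":0,"z":0,"yaw":0},{"grip":0.091,"x":0,"y":0,"z":0,"yaw":0},{"grip":0.091,"x":0,"y":0,"z":0,"yaw":0},{"grip":0.091,"x":0,"y":0,"z":0,"yaw":0}]'
python3 - <<'E'
from meas import *
m,im=shot("wrist","w4")
h,s,v=hsvs(im)
wood=((h>8)&(h<26)&(s>50))
for n,mask,z in [("candle",wood&(s>130),142)]:
    mask=cv2.morphologyEx(mask.astype(np.uint8),cv2.MORPH_CLOSE,np.ones((3,3)))
    mask[215:]=0
    for c in comp(mask,80): print(n,rect(m,c,z),"bbox",cv2.boundingRect(c))
go(600,-105.7,200,0)
E
```

```text
time_s: 4.83
ee_pos: [500.0, -106.6, 260.6]
ee_rot: [179.9, -0.4, -0.1]
force: [0.0, -0.2, 0.9]
gripper_width: 70.5
gripper_force: 0.0
time_s: 5.25
ee_pos: [500.6, -106.2, 255.5]
ee_rot: [-180.0, 0.1, 0.0]
force: [0.5, -0.8, -0.3]
gripper_width: 90.7
gripper_force: 0.0
candle c (491.2,117.4) long 235.8 short 42.7 longdir 89.0 bbox (0, 174, 221, 41)
candle c (600.2,-108.3) long 51.8 short 51.3 longdir 90.0 bbox (293, 57, 54, 57)
shift m x 0.0994 y -0.0005 z 0.0558 yaw -0.0000 (or -0.0000)  now [ 500.6 -106.2  255.8] [-1.8e+02  1.0e-01 -0.0e+00] t 5.3 q6 76.7
```

View pics/w4.png

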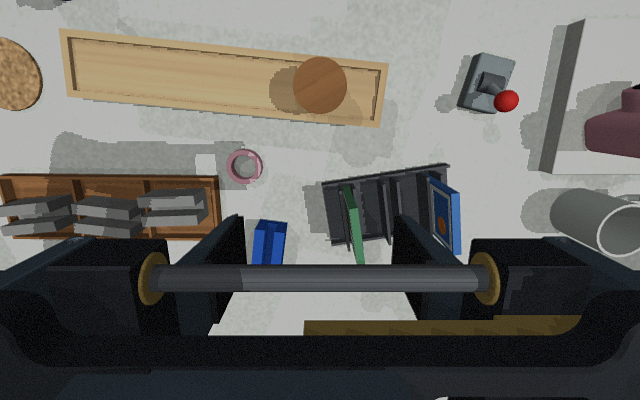

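```bash
python3 -m crank '[{"grip":0.08,"x":0.03,"y":0.001,"z":0.01,"yaw":0},{"grip":0.08,"x":0.06,"y":0.002,"z":0.03,"yaw":0},{"grip":0.08,"x":0.09,"y":0.002,"z":0.05,"yaw":0},{"grip":0.08,"x":0.0994,"y":0.002,"z":0.066,"yaw":0},{"grip":0.08,"x":0.0994,"y":0.002,"z":0.066,"yaw":0}]' >/dev/null
python3 -m crank '[{"grip":0.08,"x":0,"y":0,"z":0.02,"yaw":0},{"grip":0.08,"x":0,"y":0,"z":0.045,"yaw":0},{"grip":0.08,"x":0,"y":0,"z":0.065,"yaw":0},{"grip":0.08,"x":0,"y":0,"z":0.072,"yaw":0},{"grip":0.04,"x":0,"y":0,"z":0.072,"yaw":0}]' 
python3 -m crank '[{"grip":0.04,"x":0,"y":0,"z":0,"yaw":0},{"grip":0.04,"x":0,"y":0,"z":0,"yaw":0},{"grip":0.04,"x":0,"y":0,"z":0,"yaw":0},{"grip":0.04,"x":0,"y":0,"z":0,"yaw":0},{"grip":0.04,"x":0,"y":0,"z":0,"yaw":0}]' 15
python3 -m crank '[{"grip":0.04,"x":0,"y":0,"z":0,"yaw":0},{"grip":0.04,"x":0,"y":0,"z":0,"yaw":0},{"grip":0.04,"x":0,"y":0,"z":0,"yaw":0},{"grip":0.04,"x":0,"y":0,"z":0,"yaw":0},{"grip":0.04,"x":0,"y":0,"z":0,"yaw":0}]'
python3 - <<'E'
from h import *
go(625.7,328.2,190,0)
E
```

```text
time_s: 6.13
ee_pos: [598.1, -108.1, 117.6]
ee_rot: [-180.0, 0.2, -0.0]
force: [0.5, -0.1, 0.3]
gripper_width: 75.7
gripper_force: 0.0
time_s: 6.55
ee_pos: [600.1, -108.4, 119.7]
ee_rot: [180.0, -0.1, -0.0]
force: [-0.0, -1.3, -0.1]
gripper_width: 43.3
gripper_force: 0.0
time_s: 6.97
ee_pos: [599.6, -108.3, 118.7]
ee_rot: [180.0, 0.0, -0.0]
force: [0.5, -0.2, -0.3]
gripper_width: 39.9
gripper_force: 0.0
shift m x 0.0260 y -0.4365 z -0.0713 yaw -0.0002 (or -0.0002)  now [ 599.6 -108.3  118.7] [180.   0.  -0.] t 6.97 q6 78.7
```

Run:
```python
from meas import *
m,im=shot("wrist","w5"); m2,im2=shot("scene","s5")
a=cv2.resize(im2[130:260,220:400],None,fx=2.2,fy=2.2,interpolation=cv2.INTER_CUBIC)
b=im[:286,250:640]
cv2.imwrite("pics/c5.png",np.hstack([a,b]))
```

```text
(no output)
```

View pics/c5.png

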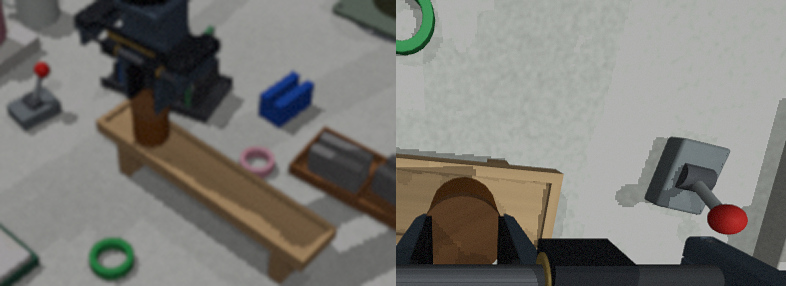

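Run:
```python
from meas import *
m=camera_model("wrist"); p=state()["ee_pos"]; print(p, -m["R"].T@m["t"])
for dx,dy,dz in [(0,0,0),(0,20,-14),(0,-20,-14),(16,20,-14),(16,20,26)]: print((dx,dy,dz),w2p(m,p+[dx,dy,dz]).round(0))
im=cv2.imread("pics/w5.png");h,s,v=hsvs(im)
mask=((h>8)&(h<20)&(s>130)).astype(np.uint8); mask[:150]=0;mask[270:]=0;mask[:,:250]=0
for z in (80,142):
  for c in comp(mask,200): print(z,rect(m,c,z),cv2.boundingRect(c))
print(state()["gripper_width"],state()["gripper_force"])
```

```text
[ 599.64307842 -108.29836029  118.67309445] [ 675.497834   -109.60376157  314.89307287]
(0, 0, 0) [[317. 224.]]
(0, 20, -14) [[290. 217.]]
(0, -20, -14) [[344. 217.]]
(16, 20, -14) [[290. 196.]]
(16, 20, 26) [[283. 215.]]
80 c (586.2,-108.3) long 77.2 short 59.8 longdir 1.7 (281, 177, 73, 87)
142 c (609.8,-108.7) long 56.9 short 44.0 longdir 1.7 (281, 177, 73, 87)
40.02844381571315 0.0
```

```bash
python3 -m crank '[{"grip":0.0,"x":0,"y":0,"z":0,"yaw":0},{"grip":0.0,"x":0,"y":0,"z":0,"yaw":0},{"grip":0.0,"x":0,"y":0,"z":0,"yaw":0},{"grip":0.0,"x":0,"y":0,"z":0,"yaw":0},{"grip":0.0,"x":0,"y":0,"z":0,"yaw":0}]' 15
python3 - <<'E'
from meas import *
m,im=shot("wrist","w6"); m2,im2=shot("scene","s6")
a=cv2.resize(im2[100:230,220:400],None,fx=2.2,fy=2.2,interpolation=cv2.INTER_CUBIC)
cv2.imwrite("pics/c6.png",np.hstack([a,im[:286,250:640]]))
E
```

```text
time_s: 7.48
ee_pos: [599.7, -108.3, 118.7]
ee_rot: [180.0, -0.0, -0.0]
force: [0.3, -0.3, -0.6]
gripper_width: 9.9
gripper_force: 0.0
```

View pics/c6.png

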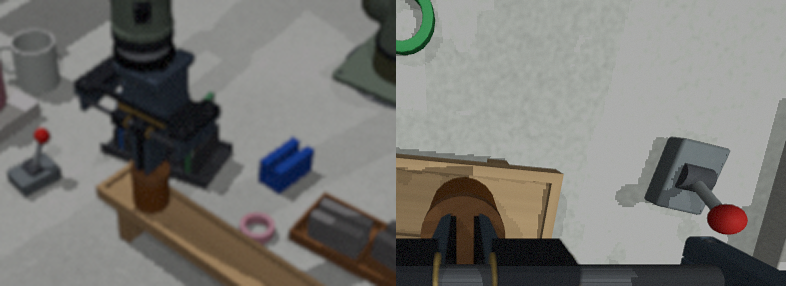

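```bash
python3 -m crank '[{"grip":0.0,"x":0,"y":0,"z":0.001,"yaw":0},{"grip":0.0,"x":0,"y":0,"z":0.002,"yaw":0},{"grip":0.0,"x":0,"y":0,"z":0.003,"yaw":0},{"grip":0.0,"x":0,"y":0,"z":0.003,"yaw":0},{"grip":0.0,"x":0,"y":0,"z":0.003,"yaw":0}]' 15
python3 -m crank '[{"grip":0.0,"x":0,"y":0,"z":0.001,"yaw":0},{"grip":0.0,"x":0,"y":0,"z":0.002,"yaw":0},{"grip":0.0,"x":0,"y":0,"z":0.003,"yaw":0},{"grip":0.0,"x":0,"y":0,"z":0.003,"yaw":0},{"grip":0.0,"x":0,"y":0,"z":0.003,"yaw":0}]' 15
python3 - <<'E'
from meas import *
# triangulate lid position from top & scene views, and finger/gripper
for n in ("top","scene"):
    m=camera_model(n); print(n,w2p(m,[[600,-107,142],[600,-107,80],[600,-107,102]]).round(0).tolist())
m,im=shot("top","t7"); m2,im2=shot("scene","s7")
h,s,v=hsvs(im2); mask=((h>5)&(h<20)&(s>130)).astype(np.uint8); mask[:, :265]=0; mask[:,320:]=0; mask[:150]=0; mask[220:]=0
for c in comp(mask,20): print("scene",cv2.boundingRect(c))
E
```

```text
time_s: 8.0
ee_pos: [599.8, -108.3, 117.1]
ee_rot: [180.0, -0.1, -0.0]
force: [-1.5, 1.6, 6.4]
gripper_width: 0.2
gripper_force: 3.4
time_s: 8.42
ee_pos: [599.9, -108.4, 117.0]
ee_rot: [180.0, -0.2, -0.0]
force: [-5.2, 1.2, 20.5]
gripper_width: 0.4
gripper_force: 10.0
top [[350.0, 178.0], [349.0, 184.0], [349.0, 182.0]]
scene [[288.0, 176.0], [289.0, 191.0], [289.0, 186.0]]
scene (279, 173, 19, 24)
```

```bash
python3 -m crank '[{"grip":0.08,"x":0,"y":0,"z":-0.02,"yaw":0},{"grip":0.08,"x":0,"y":0,"z":-0.02,"yaw":0},{"grip":0.08,"x":0,"y":0,"z":-0.02,"yaw":0},{"grip":0.08,"x":0,"y":0,"z":-0.02,"yaw":0},{"grip":0.08,"x":0,"y":0,"z":-0.02,"yaw":0}]' 15
python3 -m crank '[{"grip":0.08,"x":0,"y":0,"z":0,"yaw":0},{"grip":0.08,"x":0,"y":0,"z":0,"yaw":0},{"grip":0.08,"x":0,"y":0,"z":0,"yaw":0},{"grip":0.08,"x":0,"y":0,"z":0,"yaw":0},{"grip":0.08,"x":0,"y":0,"z":0,"yaw":0}]' 
python3 -m crank '[{"grip":0.08,"x":0,"y":0,"z":0,"yaw":0},{"grip":0.08,"x":0,"y":0,"z":0,"yaw":0},{"grip":0.08,"x":0,"y":0,"z":0,"yaw":0},{"grip":0.08,"x":0,"y":0,"z":0,"yaw":0},{"grip":0.08,"x":0,"y":0,"z":0,"yaw":0}]' 
python3 -m crank '[{"grip":0.08,"x":0,"y":0,"z":0.01,"yaw":0},{"grip":0.08,"x":0,"y":0,"z":0.025,"yaw":0},{"grip":0.08,"x":0,"y":0,"z":0.04,"yaw":0},{"grip":0.08,"x":0,"y":0,"z":0.05,"yaw":0},{"grip":0.04,"x":0,"y":0,"z":0.05,"yaw":0}]' 
python3 -m crank '[{"grip":0.04,"x":0,"y":0,"z":0,"yaw":0},{"grip":0.04,"x":0,"y":0,"z":0,"yaw":0},{"grip":0.04,"x":0,"y":0,"z":0,"yaw":0},{"grip":0.04,"x":0,"y":0,"z":0,"yaw":0},{"grip":0.04,"x":0,"y":0,"z":0,"yaw":0}]' 15
python3 -m crank '[{"grip":0.04,"x":0,"y":0,"z":0,"yaw":0},{"grip":0.04,"x":0,"y":0,"z":0,"yaw":0},{"grip":0.04,"x":0,"y":0,"z":0,"yaw":0},{"grip":0.04,"x":0,"y":0,"z":0,"yaw":0},{"grip":0.04,"x":0,"y":0,"z":0,"yaw":0}]'
python3 - <<'E'
from h import *
go(625.7,328.2,160,0)
E
```

```text
time_s: 8.93
ee_pos: [599.0, -108.2, 131.5]
ee_rot: [-180.0, 0.1, -0.0]
force: [0.6, 0.2, -0.3]
gripper_width: 30.7
gripper_force: 0.0
time_s: 9.35
ee_pos: [599.7, -108.3, 132.6]
ee_rot: [180.0, 0.0, -0.0]
force: [0.5, 0.4, 0.2]
gripper_width: 63.9
gripper_force: 0.0
time_s: 9.77
ee_pos: [599.7, -108.3, 132.8]
ee_rot: [180.0, -0.0, -0.0]
force: [0.9, 0.8, 0.5]
gripper_width: 79.9
gripper_force: 0.0
time_s: 10.18
ee_pos: [597.7, -107.9, 79.8]
ee_rot: [-179.9, 0.3, -0.0]
force: [0.2, 0.1, -0.6]
gripper_width: 75.9
gripper_force: 0.0
time_s: 10.6
ee_pos: [600.4, -108.1, 83.7]
ee_rot: [-180.0, -0.1, -0.0]
force: [0.7, 2.1, 3.0]
gripper_width: 52.4
gripper_force: 15.0
time_s: 11.02
ee_pos: [600.4, -108.1, 83.7]
ee_rot: [-180.0, -0.1, -0.0]
force: [0.2, 2.6, 4.2]
gripper_width: 52.8
gripper_force: 15.0
shift m x 0.0252 y -0.4363 z -0.0763 yaw -0.0003 (or -0.0003)  now [ 600.4 -108.1   83.7] [-1.8e+02 -1.0e-01 -0.0e+00] t 11.02 q6 78.7
```

```bash
python3 -m crank '[{"grip":0.04,"x":0,"y":0,"z":-0.01,"yaw":0},{"grip":0.04,"x":0,"y":0,"z":-0.025,"yaw":0},{"grip":0.04,"x":0,"y":0,"z":-0.04,"yaw":0},{"grip":0.04,"x":0,"y":-0.015,"z":-0.06,"yaw":0},{"grip":0.04,"x":0,"y":-0.036,"z":-0.07,"yaw":0}]' 
python3 -m crank '[{"grip":0.04,"x":0.003,"y":-0.025,"z":0,"yaw":0},{"grip":0.04,"x":0.006,"y":-0.05,"z":0,"yaw":0},{"grip":0.04,"x":0.01,"y":-0.075,"z":0,"yaw":0},{"grip":0.04,"x":0.012,"y":-0.105,"z":0,"yaw":0},{"grip":0.04,"x":0.012,"y":-0.135,"z":0,"yaw":0}]' 
python3 -m crank '[{"grip":0.04,"x":0.003,"y":-0.03,"z":0,"yaw":0},{"grip":0.04,"x":0.006,"y":-0.06,"z":0,"yaw":0},{"grip":0.04,"x":0.01,"y":-0.09,"z":0,"yaw":0},{"grip":0.04,"x":0.012,"y":-0.12,"z":0,"yaw":0},{"grip":0.04,"x":0.013,"y":-0.15,"z":0,"yaw":0}]' 
python3 -m crank '[{"grip":0.04,"x":0.0,"y":-0.03,"z":0,"yaw":0},{"grip":0.04,"x":0,"y":-0.06,"z":0,"yaw":0},{"grip":0.04,"x":0.0,"y":-0.09,"z":0,"yaw":0},{"grip":0.04,"x":0.0,"y":-0.115,"z":0,"yaw":0},{"grip":0.04,"x":0,"y":-0.115,"z":0,"yaw":0}]' >/dev/null
python3 -m crank '[{"grip":0.04,"x":0.0,"y":0,"z":0,"yaw":0},{"grip":0.04,"x":0,"y":0,"z":0,"yaw":0},{"grip":0.04,"x":0.0,"y":0,"z":0,"yaw":0},{"grip":0.04,"x":0.0,"y":0,"z":0,"yaw":0},{"grip":0.04,"x":0,"y":0,"z":0,"yaw":0}]'
python3 - <<'E'
from h import *
go(625.7,328.2,10,0)
E
```

```text
time_s: 11.43
ee_pos: [600.0, -74.0, 154.4]
ee_rot: [179.9, -0.1, -0.2]
force: [0.6, 0.4, -1.5]
gripper_width: 52.5
gripper_force: 15.0
time_s: 11.85
ee_pos: [611.4, 63.1, 152.2]
ee_rot: [179.9, 0.1, -0.1]
force: [0.3, 0.9, -2.6]
gripper_width: 52.3
gripper_force: 15.0
time_s: 12.27
ee_pos: [624.3, 213.4, 152.0]
ee_rot: [179.9, 0.1, -0.0]
force: [0.0, 0.2, -2.5]
gripper_width: 52.5
gripper_force: 15.0
time_s: 13.1
ee_pos: [625.0, 326.5, 152.9]
ee_rot: [180.0, -0.0, -0.1]
force: [0.2, -0.2, -2.3]
gripper_width: 52.0
gripper_force: 15.0
shift m x 0.0007 y -0.0017 z 0.1429 yaw -0.0016 (or -0.0016)  now [625.  326.5 152.9] [ 1.8e+02 -0.0e+00 -1.0e-01] t 13.1 q6 116.8
```

```bash
python3 -m crank '[{"grip":0.04,"x":0,"y":-0.001,"z":0.03,"yaw":0},{"grip":0.04,"x":0,"y":-0.0015,"z":0.06,"yaw":0},{"grip":0.04,"x":0,"y":-0.0015,"z":0.09,"yaw":0},{"grip":0.04,"x":0,"y":-0.0015,"z":0.115,"yaw":0},{"grip":0.04,"x":0,"y":-0.0015,"z":0.125,"yaw":0}]' 
python3 -m crank '[{"grip":0.04,"x":0,"y":0,"z":0.006,"yaw":0},{"grip":0.04,"x":0,"y":0,"z":0.011,"yaw":0},{"grip":0.04,"x":0,"y":0,"z":0.016,"yaw":0},{"grip":0.04,"x":0,"y":0,"z":0.0165,"yaw":0},{"grip":0.04,"x":0,"y":0,"z":0.0165,"yaw":0}]' 
python3 -m crank '[{"grip":0.08,"x":0,"y":0,"z":0,"yaw":0},{"grip":0.08,"x":0,"y":0,"z":0,"yaw":0},{"grip":0.08,"x":0,"y":0,"z":0,"yaw":0},{"grip":0.08,"x":0,"y":0,"z":0,"yaw":0},{"grip":0.08,"x":0,"y":0,"z":0,"yaw":0}]' 
python3 -m crank '[{"grip":0.08,"x":0,"y":0,"z":-0.03,"yaw":0},{"grip":0.08,"x":0,"y":0,"z":-0.06,"yaw":0},{"grip":0.08,"x":0,"y":0,"z":-0.1,"yaw":0},{"grip":0.08,"x":0,"y":0,"z":-0.14,"yaw":0},{"grip":0.08,"x":0,"y":0,"z":-0.15,"yaw":0}]'
python3 - <<'E'
from h import *
go(340,150,250,0)
E
```

```text
time_s: 13.52
ee_pos: [622.4, 327.2, 23.5]
ee_rot: [179.8, 0.4, -0.1]
force: [-0.1, -0.3, -2.9]
gripper_width: 52.3
gripper_force: 15.0
time_s: 13.93
ee_pos: [625.4, 329.5, 12.3]
ee_rot: [-180.0, -0.1, -0.0]
force: [-1.0, 0.0, -2.2]
gripper_width: 52.5
gripper_force: 15.0
time_s: 14.35
ee_pos: [625.0, 329.3, 11.7]
ee_rot: [-180.0, -0.0, -0.0]
force: [0.1, -0.6, -0.6]
gripper_width: 79.4
gripper_force: 0.0
time_s: 14.77
ee_pos: [627.9, 330.8, 169.5]
ee_rot: [-179.7, -0.7, -0.0]
force: [-0.3, 0.5, 1.5]
gripper_width: 80.3
gripper_force: 0.0
shift m x -0.2879 y 0.1809 z -0.0805 yaw -0.0002 (or -0.0002)  now [627.9 330.8 169.5] [-179.7   -0.7   -0. ] t 14.77 q6 116.9
```

```bash
python3 -m crank '[{"grip":0.07,"x":-0.03,"y":0.015,"z":-0.03,"yaw":0},{"grip":0.07,"x":-0.06,"y":0.03,"z":-0.05,"yaw":0},{"grip":0.07,"x":-0.09,"y":0.045,"z":-0.06,"yaw":0},{"grip":0.07,"x":-0.12,"y":0.06,"z":-0.07,"yaw":0},{"grip":0.07,"x":-0.15,"y":0.08,"z":-0.08,"yaw":0}]' >/dev/null
python3 -m crank '[{"grip":0.07,"x":-0.03,"y":0.015,"z":0,"yaw":0},{"grip":0.07,"x":-0.06,"y":0.03,"z":0,"yaw":0},{"grip":0.07,"x":-0.09,"y":0.045,"z":0,"yaw":0},{"grip":0.07,"x":-0.12,"y":0.06,"z":0,"yaw":0},{"grip":0.07,"x":-0.125,"y":0.07,"z":0,"yaw":0}]' >/dev/null
python3 -m crank '[{"grip":0.07,"x":0,"y":0,"z":0,"yaw":0},{"grip":0.07,"x":0,"y":0,"z":0,"yaw":0},{"grip":0.07,"x":0,"y":0,"z":0,"yaw":0},{"grip":0.07,"x":0,"y":0,"z":0,"yaw":0},{"grip":0.07,"x":0,"y":0,"z":0,"yaw":0}]'
python3 - <<'E'
from meas import *
m,im=shot("wrist","w8")
h,s,v=hsvs(im)
wood=((h>8)&(h<26)&(s>50))
for n,mask,z in [("candle",wood&(s>130),68),("tray",wood,22),("stands",(s<35)&(v<150)&(v>55),49)]:
    mask=cv2.morphologyEx(mask.astype(np.uint8),cv2.MORPH_OPEN,np.ones((3,3)))
    mask[212:]=0
    for c in comp(mask,250): print(n,rect(m,c,z),"bbox",cv2.boundingRect(c))
E
```

```text
time_s: 16.02
ee_pos: [350.7, 179.8, 240.9]
ee_rot: [180.0, 0.0, -0.0]
force: [-0.8, 0.1, 0.2]
gripper_width: 69.8
gripper_force: 0.0
candle c (432.8,204.7) long 283.4 short 87.3 longdir 89.4 bbox (173, 65, 244, 80)
candle c (447.3,498.2) long 102.0 short 78.1 longdir 74.7 bbox (0, 46, 91, 72)
tray c (433.8,208.3) long 320.5 short 100.4 longdir 89.5 bbox (172, 64, 246, 81)
tray c (450.5,538.0) long 115.3 short 88.8 longdir 75.2 bbox (0, 46, 91, 72)
stands c (304.9,583.1) long 62.4 short 18.5 longdir 89.9 bbox (0, 198, 46, 14)
stands c (341.4,220.5) long 52.8 short 20.9 longdir -36.1 bbox (273, 166, 32, 32)
stands c (351.5,402.1) long 265.7 short 112.1 longdir 89.9 bbox (47, 127, 204, 85)
stands c (377.3,24.4) long 72.7 short 21.5 longdir -8.2 bbox (425, 123, 28, 56)
stands c (424.3,205.2) long 79.6 short 43.6 longdir 83.1 bbox (265, 92, 66, 43)
stands c (428.0,311.3) long 93.0 short 43.6 longdir -84.1 bbox (173, 89, 79, 43)
stands c (447.2,100.5) long 82.1 short 26.8 longdir 89.9 bbox (349, 82, 67, 24)
stands c (421.0,-71.8) long 89.2 short 28.3 longdir 9.3 bbox (507, 77, 24, 73)
stands c (422.7,-182.1) long 87.6 short 62.3 longdir 9.2 bbox (580, 76, 57, 70)
stands c (470.8,99.4) long 80.3 short 15.7 longdir 89.9 bbox (351, 66, 67, 15)
```

View pics/w8.png

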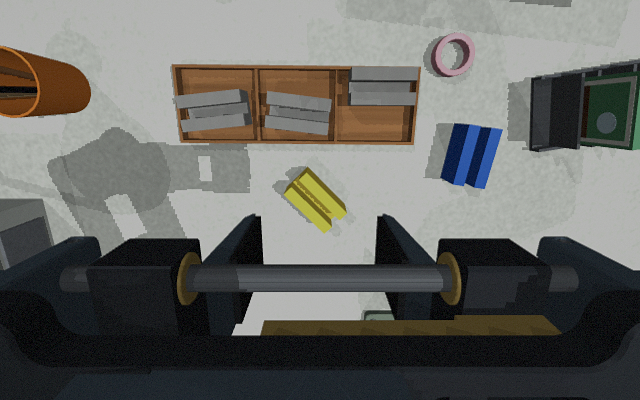

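```bash
python3 -m crank '[{"grip":0.065,"x":0.02,"y":-0.005,"z":0.02,"yaw":-0.12},{"grip":0.065,"x":0.035,"y":-0.01,"z":0.04,"yaw":-0.24},{"grip":0.065,"x":0.05,"y":-0.015,"z":0.06,"yaw":-0.36},{"grip":0.065,"x":0.0736,"y":-0.02,"z":0.08,"yaw":-0.48},{"grip":0.065,"x":0.0736,"y":-0.0254,"z":0.1,"yaw":-0.6}]' >/dev/null
python3 -m crank '[{"grip":0.065,"x":0,"y":0,"z":0,"yaw":-0.12},{"grip":0.065,"x":0,"y":0,"z":0,"yaw":-0.24},{"grip":0.065,"x":0,"y":0,"z":0,"yaw":-0.36},{"grip":0.065,"x":0,"y":0,"z":0,"yaw":-0.48},{"grip":0.065,"x":0,"y":0,"z":0,"yaw":-0.6}]' >/dev/null
python3 -m crank '[{"grip":0.065,"x":0,"y":0,"z":0.02,"yaw":-0.12},{"grip":0.065,"x":0,"y":0,"z":0.04,"yaw":-0.25},{"grip":0.065,"x":0,"y":0,"z":0.06,"yaw":-0.25},{"grip":0.065,"x":0,"y":0,"z":0.08,"yaw":-0.25},{"grip":0.065,"x":0,"y":0,"z":0.08,"yaw":-0.25}]'
python3 -m crank '[{"grip":0.065,"x":0,"y":0,"z":0,"yaw":0},{"grip":0.065,"x":0,"y":0,"z":0,"yaw":0},{"grip":0.065,"x":0,"y":0,"z":0,"yaw":0},{"grip":0.065,"x":0,"y":0,"z":0,"yaw":0},{"grip":0.065,"x":0,"y":0,"z":0,"yaw":0}]'
python3 - <<'E'
from meas import *
go(424.3,205.2,0,83.1)
m=np.load("pics/w8.npy",allow_pickle=True).item(); im=cv2.imread("pics/w8.png");h,s,v=hsvs(im)
print([(x,v[115,x]) for x in range(170,262,3)],[(y,v[y,215]) for y in range(84,140,2)])
m,im=shot("wrist","w9")
E
```

```text
time_s: 17.32
ee_pos: [421.0, 203.6, 57.7]
ee_rot: [-179.6, 0.2, 83.1]
force: [-0.4, -0.8, -0.5]
gripper_width: 64.9
gripper_force: 0.0
time_s: 17.73
ee_pos: [424.0, 204.9, 62.1]
ee_rot: [179.9, -0.1, 83.1]
force: [0.3, 0.2, 0.9]
gripper_width: 65.1
gripper_force: 0.0
shift m x 0.0003 y 0.0003 z 0.0621 yaw -0.0006 (or -0.0006)  now [424.  204.9  62.1] [ 1.799e+02 -1.000e-01  8.310e+01] t 17.73 q6 31.3
[(170, np.int64(181)), (173, np.int64(182)), (176, np.int64(143)), (179, np.int64(140)), (182, np.int64(71)), (185, np.int64(65)), (188, np.int64(66)), (191, np.int64(130)), (194, np.int64(120)), (197, np.int64(113)), (200, np.int64(108)), (203, np.int64(107)), (206, np.int64(108)), (209, np.int64(108)), (212, np.int64(107)), (215, np.int64(109)), (218, np.int64(109)), (221, np.int64(119)), (224, np.int64(106)), (227, np.int64(123)), (230, np.int64(125)), (233, np.int64(130)), (236, np.int64(130)), (239, np.int64(130)), (242, np.int64(130)), (245, np.int64(55)), (248, np.int64(60)), (251, np.int64(102)), (254, np.int64(69)), (257, np.int64(137)), (260, np.int64(47))] [(84, np.int64(121)), (86, np.int64(114)), (88, np.int64(112)), (90, np.int64(122)), (92, np.int64(127)), (94, np.int64(129)), (96, np.int64(128)), (98, np.int64(130)), (100, np.int64(129)), (102, np.int64(131)), (104, np.int64(100)), (106, np.int64(111)), (108, np.int64(109)), (110, np.int64(106)), (112, np.int64(107)), (114, np.int64(106)), (116, np.int64(112)), (118, np.int64(130)), (120, np.int64(130)), (122, np.int64(129)), (124, np.int64(130)), (126, np.int64(132)), (128, np.int64(128)), (130, np.int64(135)), (132, np.int64(132)), (134, np.int64(125)), (136, np.int64(122)), (138, np.int64(122))]
```

```bash
python3 -m crank '[{"grip":0.065,"x":0,"y":0,"z":0.015,"yaw":0},{"grip":0.065,"x":0,"y":0,"z":0.03,"yaw":0},{"grip":0.065,"x":0,"y":0,"z":0.045,"yaw":0},{"grip":0.065,"x":0,"y":0,"z":0.055,"yaw":0},{"grip":0.065,"x":0,"y":0,"z":0.062,"yaw":0}]'
python3 -m crank '[{"grip":0.065,"x":0,"y":0,"z":0,"yaw":0},{"grip":0.065,"x":0,"y":0,"z":0,"yaw":0},{"grip":0.04,"x":0,"y":0,"z":0,"yaw":0},{"grip":0.03,"x":0,"y":0,"z":0,"yaw":0},{"grip":0.03,"x":0,"y":0,"z":0,"yaw":0}]' 25
python3 -m crank '[{"grip":0.03,"x":0,"y":0,"z":0,"yaw":0},{"grip":0.03,"x":0,"y":0,"z":0,"yaw":0},{"grip":0.03,"x":0,"y":0,"z":0,"yaw":0},{"grip":0.03,"x":0,"y":0,"z":0,"yaw":0},{"grip":0.03,"x":0,"y":0,"z":0,"yaw":0}]'
python3 - <<'E'
from meas import *
a=np.radians(84.3)
for d in(-80,80):print("ledge pos",d,611+d*np.cos(a),-.6+d*np.sin(a))
go(611,0,80,84.3)
m=np.load("pics/w8.npy",allow_pickle=True).item(); im=cv2.imread("pics/w8.png");h,s,v=hsvs(im)
mask=((s<35)&(v>118)&(v<150)).astype(np.uint8); mask[:,:170]=0; mask[:,260:]=0; mask[:84]=0;mask[137:]=0
mask=cv2.morphologyEx(mask,cv2.MORPH_OPEN,np.ones((3,3)))
for c in comp(mask,80): print(rect(m,c,49),cv2.boundingRect(c))
E
```

```text
time_s: 18.2
ee_pos: [423.0, 204.5, -1.5]
ee_rot: [-180.0, 0.0, 83.1]
force: [-0.2, 0.1, -0.4]
gripper_width: 65.0
gripper_force: 0.0
time_s: 18.62
ee_pos: [423.8, 204.9, -0.1]
ee_rot: [179.9, -0.0, 83.1]
force: [0.1, 0.6, -0.1]
gripper_width: 48.3
gripper_force: 0.0
time_s: 19.03
ee_pos: [424.2, 204.9, -0.2]
ee_rot: [179.9, -0.0, 83.1]
force: [1.9, -0.8, 5.2]
gripper_width: 44.2
gripper_force: 25.0
ledge pos -80 603.0544200205089 -80.2044455968981
ledge pos 80 618.9455799794911 79.00444559689811
shift m x -0.1809 y 0.2102 z -0.0802 yaw -0.0214 (or -0.0214)  now [ 4.242e+02  2.049e+02 -2.000e-01] [179.9  -0.   83.1] t 19.03 q6 31.3
c (418.8,313.5) long 79.2 short 26.2 longdir -84.5 (181, 109, 63, 23)
c (441.8,317.8) long 83.0 short 14.3 longdir -84.1 (173, 89, 67, 19)
```

```bash
python3 -m crank '[{"grip":0.03,"x":0,"y":0,"z":-0.02,"yaw":0},{"grip":0.03,"x":0,"y":0,"z":-0.045,"yaw":0},{"grip":0.03,"x":0,"y":0,"z":-0.075,"yaw":0},{"grip":0.03,"x":0,"y":0,"z":-0.11,"yaw":0},{"grip":0.03,"x":0,"y":0,"z":-0.135,"yaw":0}]'
python3 -m crank '[{"grip":0.03,"x":-0.02,"y":0.016,"z":0,"yaw":0},{"grip":0.03,"x":-0.045,"y":0.037,"z":0,"yaw":0},{"grip":0.03,"x":-0.075,"y":0.06,"z":0,"yaw":0},{"grip":0.03,"x":-0.105,"y":0.084,"z":0,"yaw":0},{"grip":0.03,"x":-0.131,"y":0.106,"z":0,"yaw":0}]'
python3 -m crank '[{"grip":0.03,"x":-0.03,"y":0.024,"z":0,"yaw":0},{"grip":0.03,"x":-0.06,"y":0.048,"z":0,"yaw":0},{"grip":0.03,"x":-0.09,"y":0.073,"z":0,"yaw":-0.021},{"grip":0.03,"x":-0.115,"y":0.093,"z":0,"yaw":-0.021},{"grip":0.03,"x":-0.131,"y":0.106,"z":0,"yaw":-0.021}]'
python3 -m crank '[{"grip":0.03,"x":0,"y":0,"z":0,"yaw":0},{"grip":0.03,"x":0,"y":0,"z":0,"yaw":0},{"grip":0.03,"x":0,"y":0,"z":0,"yaw":0},{"grip":0.03,"x":0,"y":0,"z":0,"yaw":0},{"grip":0.03,"x":0,"y":0,"z":0,"yaw":0}]'
python3 - <<'E'
from meas import *
go(603.05,-80.2,76.3,84.3)
m=np.load("pics/w4.npy",allow_pickle=True).item(); im=cv2.imread("pics/w4.png");h,s,v=hsvs(im)
mask=((h>8)&(h<26)&(s>50)&(v>120)).astype(np.uint8);mask[130:]=0; mask[:,:55]=0; mask=cv2.morphologyEx(mask,cv2.MORPH_CLOSE,np.ones((3,3)))
for c in comp(mask,2000): print(rect(m,c,86),cv2.boundingRect(c))
E
```

```text
time_s: 19.45
ee_pos: [422.8, 204.6, 135.8]
ee_rot: [-180.0, -0.0, 83.1]
force: [1.2, 0.1, -3.2]
gripper_width: 43.8
gripper_force: 25.0
time_s: 19.87
ee_pos: [512.2, 59.9, 133.3]
ee_rot: [-179.9, 0.0, 83.1]
force: [0.3, 0.5, -1.8]
gripper_width: 44.1
gripper_force: 25.0
time_s: 20.28
ee_pos: [602.6, -84.0, 132.6]
ee_rot: [-179.9, 0.0, 84.2]
force: [0.1, 0.6, -2.4]
gripper_width: 44.0
gripper_force: 25.0
time_s: 20.7
ee_pos: [601.4, -79.9, 134.1]
ee_rot: [-179.9, -0.0, 84.4]
force: [0.4, 0.5, -2.8]
gripper_width: 43.8
gripper_force: 25.0
shift m x -0.0002 y 0.0017 z 0.0578 yaw 0.0009 (or 0.0009)  now [601.4 -79.9 134.1] [-179.9   -0.    84.4] t 20.7 q6 -3.0
c (610.8,-0.7) long 366.0 short 72.4 longdir 84.3 (59, 28, 330, 100)
```

```bash
python3 -m crank '[{"grip":0.03,"x":0,"y":0.0015,"z":0.01,"yaw":0},{"grip":0.03,"x":0,"y":0.0015,"z":0.025,"yaw":0},{"grip":0.03,"x":0,"y":0.0015,"z":0.036,"yaw":0},{"grip":0.03,"x":0,"y":0.0015,"z":0.042,"yaw":0},{"grip":0.03,"x":0,"y":0.0015,"z":0.042,"yaw":0}]'
python3 -m crank '[{"grip":0.03,"x":0,"y":0,"z":0.006,"yaw":0},{"grip":0.03,"x":0,"y":0,"z":0.011,"yaw":0},{"grip":0.03,"x":0,"y":0,"z":0.0145,"yaw":0},{"grip":0.03,"x":0,"y":0,"z":0.0155,"yaw":0},{"grip":0.03,"x":0,"y":0,"z":0.0155,"yaw":0}]'
python3 -m crank '[{"grip":0.03,"x":0,"y":0,"z":0.0005,"yaw":0},{"grip":0.03,"x":0,"y":0,"z":0.0005,"yaw":0},{"grip":0.06,"x":0,"y":0,"z":0.0005,"yaw":0},{"grip":0.06,"x":0,"y":0,"z":0.0005,"yaw":0},{"grip":0.065,"x":0,"y":0,"z":0.0005,"yaw":0}]'
python3 -m crank '[{"grip":0.065,"x":0,"y":0,"z":-0.01,"yaw":0},{"grip":0.065,"x":0,"y":0,"z":-0.03,"yaw":0},{"grip":0.065,"x":0,"y":0,"z":-0.06,"yaw":0},{"grip":0.065,"x":0,"y":0,"z":-0.1,"yaw":0},{"grip":0.065,"x":0,"y":0,"z":-0.11,"yaw":0}]'
python3 - <<'E'
from meas import *
go(428.4,311,130,95.5)
E
```

```text
time_s: 21.12
ee_pos: [602.2, -80.7, 90.1]
ee_rot: [-179.8, -0.0, 84.3]
force: [0.3, -1.1, -2.9]
gripper_width: 44.0
gripper_force: 25.0
time_s: 21.53
ee_pos: [603.6, -81.2, 76.5]
ee_rot: [-180.0, 0.0, 84.3]
force: [-0.3, 0.6, -2.7]
gripper_width: 43.9
gripper_force: 25.0
time_s: 21.95
ee_pos: [604.2, -81.3, 77.0]
ee_rot: [179.9, 0.0, 84.3]
force: [0.3, -0.2, 0.1]
gripper_width: 60.9
gripper_force: 0.0
time_s: 22.37
ee_pos: [607.0, -81.7, 193.7]
ee_rot: [179.3, 0.0, 84.3]
force: [1.2, -0.4, 1.4]
gripper_width: 65.1
gripper_force: 0.0
shift m x 0.3729 y -0.2169 z 0.0637 yaw -0.1960 (or -0.1960)  now [607.  -81.7 193.7] [179.3   0.   84.3] t 22.37 q6 -3.0
```

```bash
python3 -m crank '[{"grip":0.065,"x":0.02,"y":-0.012,"z":0,"yaw":0},{"grip":0.065,"x":0.045,"y":-0.026,"z":0,"yaw":0},{"grip":0.065,"x":0.07,"y":-0.04,"z":0,"yaw":0},{"grip":0.065,"x":0.098,"y":-0.056,"z":0,"yaw":0},{"grip":0.065,"x":0.1254,"y":-0.0716,"z":0,"yaw":0}]' >/dev/null
python3 -m crank '[{"grip":0.065,"x":0.025,"y":-0.014,"z":0,"yaw":0},{"grip":0.065,"x":0.05,"y":-0.029,"z":0,"yaw":0},{"grip":0.065,"x":0.075,"y":-0.043,"z":0,"yaw":0},{"grip":0.065,"x":0.1,"y":-0.057,"z":0,"yaw":0},{"grip":0.065,"x":0.1254,"y":-0.0716,"z":0,"yaw":0}]' >/dev/null
python3 -m crank '[{"grip":0.065,"x":0.03,"y":-0.017,"z":0.01,"yaw":-0.05},{"grip":0.065,"x":0.06,"y":-0.034,"z":0.03,"yaw":-0.1},{"grip":0.065,"x":0.09,"y":-0.051,"z":0.05,"yaw":-0.15},{"grip":0.065,"x":0.115,"y":-0.065,"z":0.07,"yaw":-0.199},{"grip":0.065,"x":0.1254,"y":-0.0716,"z":0.1,"yaw":-0.199}]' >/dev/null
python3 -m crank '[{"grip":0.065,"x":0,"y":0,"z":0.015,"yaw":0},{"grip":0.065,"x":0,"y":0,"z":0.027,"yaw":0},{"grip":0.065,"x":0,"y":0,"z":0.027,"yaw":0},{"grip":0.065,"x":0,"y":0,"z":0.027,"yaw":0},{"grip":0.065,"x":0,"y":0,"z":0.027,"yaw":0}]'
python3 - <<'E'
from meas import *
m,im=shot("top","t10")
go(427.6,314.3,0,95.7)
big=cv2.resize(im[165:265,200:420],None,fx=3.5,fy=3.5,interpolation=cv2.INTER_CUBIC); cv2.imwrite("pics/c10.png",big)
E
```

```text
time_s: 24.03
ee_pos: [428.4, 315.0, 60.5]
ee_rot: [179.9, -0.1, 95.7]
force: [-0.5, -0.1, 1.4]
gripper_width: 64.9
gripper_force: 0.0
shift m x -0.0006 y -0.0010 z 0.0606 yaw -0.0010 (or -0.0010)  now [428.5 315.   60.6] [ 1.799e+02 -1.000e-01  9.560e+01] t 24.08 q6 29.4
```

View pics/c10.png

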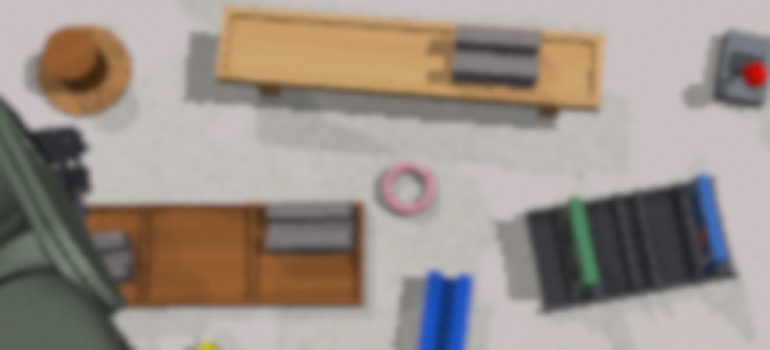

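```bash
python3 -m crank '[{"grip":0.065,"x":-0.0005,"y":-0.001,"z":0.015,"yaw":0},{"grip":0.065,"x":-0.0005,"y":-0.001,"z":0.03,"yaw":0},{"grip":0.065,"x":-0.0005,"y":-0.001,"z":0.045,"yaw":0},{"grip":0.065,"x":-0.0005,"y":-0.001,"z":0.055,"yaw":0},{"grip":0.065,"x":-0.0005,"y":-0.001,"z":0.0605,"yaw":0}]'
python3 -m crank '[{"grip":0.065,"x":0,"y":0,"z":0,"yaw":0},{"grip":0.065,"x":0,"y":0,"z":0,"yaw":0},{"grip":0.04,"x":0,"y":0,"z":0,"yaw":0},{"grip":0.03,"x":0,"y":0,"z":0,"yaw":0},{"grip":0.03,"x":0,"y":0,"z":0,"yaw":0}]' 25
python3 -m crank '[{"grip":0.03,"x":0,"y":0,"z":0,"yaw":0},{"grip":0.03,"x":0,"y":0,"z":0,"yaw":0},{"grip":0.03,"x":0,"y":0,"z":0,"yaw":0},{"grip":0.03,"x":0,"y":0,"z":0,"yaw":0},{"grip":0.03,"x":0,"y":0,"z":0,"yaw":0}]'
python3 -m crank '[{"grip":0.03,"x":0,"y":0,"z":-0.02,"yaw":0},{"grip":0.03,"x":0,"y":0,"z":-0.045,"yaw":0},{"grip":0.03,"x":0,"y":0,"z":-0.075,"yaw":0},{"grip":0.03,"x":0,"y":0,"z":-0.11,"yaw":0},{"grip":0.03,"x":0,"y":0,"z":-0.135,"yaw":0}]'
python3 - <<'E'
from meas import *
go(618.9,79,134,84.3)
E
```

```text
time_s: 24.5
ee_pos: [426.6, 313.7, -1.6]
ee_rot: [-180.0, 0.0, 95.6]
force: [-0.8, -0.5, 0.3]
gripper_width: 65.2
gripper_force: 0.0
time_s: 24.92
ee_pos: [426.9, 314.3, -0.6]
ee_rot: [179.9, -0.0, 95.7]
force: [-0.4, 0.1, -0.5]
gripper_width: 47.9
gripper_force: 0.0
time_s: 25.33
ee_pos: [427.3, 314.3, -0.7]
ee_rot: [179.9, -0.0, 95.7]
force: [1.7, -1.9, 5.2]
gripper_width: 43.8
gripper_force: 25.0
time_s: 25.75
ee_pos: [425.9, 313.9, 135.2]
ee_rot: [-180.0, 0.0, 95.7]
force: [-0.1, -0.2, -2.8]
gripper_width: 43.6
gripper_force: 25.0
shift m x -0.2528 y 0.1688 z 0.0012 yaw 0.1984 (or 0.1984)  now [425.9 313.9 135.2] [-180.     0.    95.7] t 25.75 q6 29.4
```

```bash
python3 -m crank '[{"grip":0.03,"x":-0.02,"y":0.013,"z":0,"yaw":0},{"grip":0.03,"x":-0.045,"y":0.03,"z":0,"yaw":0},{"grip":0.03,"x":-0.075,"y":0.05,"z":0,"yaw":0},{"grip":0.03,"x":-0.105,"y":0.07,"z":0,"yaw":0},{"grip":0.03,"x":-0.1265,"y":0.084,"z":0,"yaw":0}]'
python3 -m crank '[{"grip":0.03,"x":-0.03,"y":0.02,"z":0,"yaw":0.05},{"grip":0.03,"x":-0.06,"y":0.04,"z":0,"yaw":0.1},{"grip":0.03,"x":-0.09,"y":0.06,"z":0,"yaw":0.15},{"grip":0.03,"x":-0.115,"y":0.077,"z":0,"yaw":0.198},{"grip":0.03,"x":-0.1265,"y":0.084,"z":0,"yaw":0.198}]'
python3 -m crank '[{"grip":0.03,"x":0,"y":0,"z":0,"yaw":0},{"grip":0.03,"x":0,"y":0,"z":0,"yaw":0},{"grip":0.03,"x":0,"y":0,"z":0,"yaw":0},{"grip":0.03,"x":0,"y":0,"z":0,"yaw":0},{"grip":0.03,"x":0,"y":0,"z":0,"yaw":0}]'
python3 - <<'E'
from meas import *
go(618.9,79,75.8,84.3)
E
```

```text
time_s: 26.17
ee_pos: [522.9, 194.0, 132.5]
ee_rot: [-179.9, 0.1, 95.6]
force: [-0.1, -0.3, -2.3]
gripper_width: 43.9
gripper_force: 25.0
time_s: 26.58
ee_pos: [620.0, 75.6, 132.0]
ee_rot: [-179.9, 0.1, 84.1]
force: [1.0, 0.2, -3.6]
gripper_width: 43.8
gripper_force: 25.0
time_s: 27.0
ee_pos: [617.8, 80.1, 133.8]
ee_rot: [-180.0, -0.0, 84.4]
force: [-0.5, -0.5, -2.9]
gripper_width: 43.9
gripper_force: 25.0
shift m x -0.0010 y 0.0012 z 0.0580 yaw 0.0023 (or 0.0023)  now [617.8  80.1 133.8] [-180.    -0.    84.4] t 27.0 q6 11.9
```

```bash
python3 -m crank '[{"grip":0.03,"x":-0.001,"y":0.001,"z":0.01,"yaw":0.002},{"grip":0.03,"x":-0.001,"y":0.001,"z":0.025,"yaw":0.002},{"grip":0.03,"x":-0.001,"y":0.001,"z":0.036,"yaw":0.002},{"grip":0.03,"x":-0.001,"y":0.001,"z":0.042,"yaw":0.002},{"grip":0.03,"x":-0.001,"y":0.001,"z":0.042,"yaw":0.002}]'
python3 -m crank '[{"grip":0.03,"x":0,"y":0,"z":0.006,"yaw":0},{"grip":0.03,"x":0,"y":0,"z":0.011,"yaw":0},{"grip":0.03,"x":0,"y":0,"z":0.015,"yaw":0},{"grip":0.03,"x":0,"y":0,"z":0.0165,"yaw":0},{"grip":0.03,"x":0,"y":0,"z":0.0165,"yaw":0}]'
python3 -m crank '[{"grip":0.03,"x":0,"y":0,"z":0,"yaw":0},{"grip":0.03,"x":0,"y":0,"z":0,"yaw":0},{"grip":0.06,"x":0,"y":0,"z":0,"yaw":0},{"grip":0.06,"x":0,"y":0,"z":0,"yaw":0},{"grip":0.065,"x":0,"y":0,"z":0,"yaw":0}]'
python3 -m crank '[{"grip":0.065,"x":0,"y":0,"z":-0.01,"yaw":0},{"grip":0.065,"x":0,"y":0,"z":-0.03,"yaw":0},{"grip":0.065,"x":0,"y":0,"z":-0.06,"yaw":0},{"grip":0.065,"x":0,"y":0,"z":-0.1,"yaw":0},{"grip":0.065,"x":0,"y":0,"z":-0.13,"yaw":0}]'
python3 - <<'E'
from meas import *
go(360,-210,250,9)
E
```

```text
time_s: 27.42
ee_pos: [618.1, 77.8, 89.5]
ee_rot: [-179.8, 0.1, 84.2]
force: [-0.3, -0.7, -3.8]
gripper_width: 43.7
gripper_force: 25.0
time_s: 27.83
ee_pos: [619.8, 77.7, 75.4]
ee_rot: [180.0, -0.0, 84.2]
force: [0.9, -1.0, -2.5]
gripper_width: 43.8
gripper_force: 25.0
time_s: 28.25
ee_pos: [620.0, 77.7, 75.7]
ee_rot: [179.9, -0.0, 84.2]
force: [0.4, -0.2, -0.1]
gripper_width: 61.0
gripper_force: 0.0
time_s: 28.67
ee_pos: [620.2, 77.8, 209.0]
ee_rot: [179.8, -0.0, 84.2]
force: [2.1, -0.6, 0.4]
gripper_width: 64.8
gripper_force: 0.0
shift m x -0.3126 y -0.2298 z -0.0410 yaw 1.3127 (or 1.3127)  now [620.2  77.8 209. ] [179.8  -0.   84.2] t 28.67 q6 11.9
```

```bash
python3 -m crank '[{"grip":0.065,"x":-0.03,"y":-0.022,"z":-0.01,"yaw":0},{"grip":0.065,"x":-0.06,"y":-0.044,"z":-0.02,"yaw":0},{"grip":0.065,"x":-0.09,"y":-0.067,"z":-0.03,"yaw":0},{"grip":0.065,"x":-0.12,"y":-0.09,"z":-0.04,"yaw":0},{"grip":0.065,"x":-0.156,"y":-0.115,"z":-0.041,"yaw":0}]' >/dev/null
python3 -m crank '[{"grip":0.05,"x":-0.03,"y":-0.022,"z":0,"yaw":0.12},{"grip":0.05,"x":-0.06,"y":-0.044,"z":0,"yaw":0.24},{"grip":0.05,"x":-0.09,"y":-0.067,"z":0,"yaw":0.36},{"grip":0.05,"x":-0.12,"y":-0.09,"z":0,"yaw":0.48},{"grip":0.05,"x":-0.156,"y":-0.115,"z":0,"yaw":0.6}]' >/dev/null
python3 -m crank '[{"grip":0.05,"x":0,"y":0,"z":0,"yaw":0.12},{"grip":0.05,"x":0,"y":0,"z":0,"yaw":0.24},{"grip":0.05,"x":0,"y":0,"z":0,"yaw":0.36},{"grip":0.05,"x":0,"y":0,"z":0,"yaw":0.48},{"grip":0.05,"x":0,"y":0,"z":0,"yaw":0.6}]' >/dev/null
python3 -m crank '[{"grip":0.05,"x":0,"y":0,"z":0,"yaw":0.1127},{"grip":0.05,"x":0,"y":0,"z":0,"yaw":0.1127},{"grip":0.05,"x":0,"y":0,"z":0,"yaw":0.1127},{"grip":0.05,"x":0,"y":0,"z":0,"yaw":0.1127},{"grip":0.05,"x":0,"y":0,"z":0,"yaw":0.1127}]'
python3 - <<'E'
from meas import *
m,im=shot("wrist","w11")
h,s,v=hsvs(im)
for n,mask,z in [("green",((h>55)&(h<85)&(s>60)&(v>95)),116),("blue",((h>95)&(h<120)&(s>130)&(v>130)),116),("steel",(v<75),54)]:
    mask=cv2.morphologyEx(mask.astype(np.uint8),cv2.MORPH_CLOSE,np.ones((3,3))); mask[205:]=0
    for c in comp(mask,60): print(n,rect(m,c,z),"bbox",cv2.boundingRect(c))
E
```

```text
time_s: 30.33
ee_pos: [362.2, -206.2, 246.5]
ee_rot: [180.0, -0.0, 9.1]
force: [-0.3, -0.4, 0.8]
gripper_width: 50.3
gripper_force: 0.0
green c (427.1,-155.1) long 78.3 short 11.9 longdir 9.3 bbox (273, 75, 13, 78)
blue c (406.4,-73.8) long 15.5 short 11.7 longdir -22.6 bbox (195, 114, 14, 14)
blue c (405.3,-50.4) long 19.4 short 12.0 longdir -7.9 bbox (172, 110, 14, 19)
blue c (445.6,-271.9) long 78.3 short 9.8 longdir 8.9 bbox (385, 75, 15, 78)
steel c (404.1,-484.1) long 75.2 short 25.7 longdir 81.2 bbox (505, 162, 47, 29)
steel c (320.0,186.8) long 26.6 short 11.5 longdir 44.7 bbox (4, 146, 18, 21)
steel c (440.4,-538.2) long 68.0 short 35.6 longdir -82.1 bbox (551, 138, 54, 29)
steel c (337.3,160.4) long 36.0 short 35.4 longdir -77.9 bbox (16, 131, 30, 29)
steel c (368.6,-61.1) long 79.3 short 13.0 longdir -8.3 bbox (197, 120, 23, 57)
steel c (371.7,-31.9) long 74.9 short 10.7 longdir -8.3 bbox (176, 115, 19, 55)
steel c (423.7,-133.7) long 89.4 short 14.6 longdir 8.7 bbox (261, 76, 15, 75)
steel c (436.4,-216.6) long 128.5 short 93.1 longdir -81.1 bbox (283, 75, 107, 78)
steel c (432.9,72.3) long 106.6 short 89.6 longdir -89.9 bbox (57, 45, 89, 78)
steel c (536.2,-493.0) long 78.9 short 33.8 longdir 82.8 bbox (549, 43, 60, 36)
steel c (456.2,79.4) long 89.9 short 42.1 longdir 89.5 bbox (55, 42, 78, 41)
steel c (593.7,-495.2) long 21.4 short 13.5 longdir 23.5 bbox (591, 3, 13, 24)
steel c (566.7,-315.4) long 47.0 short 11.6 longdir 76.0 bbox (420, 0, 39, 25)
```

View pics/w11.png

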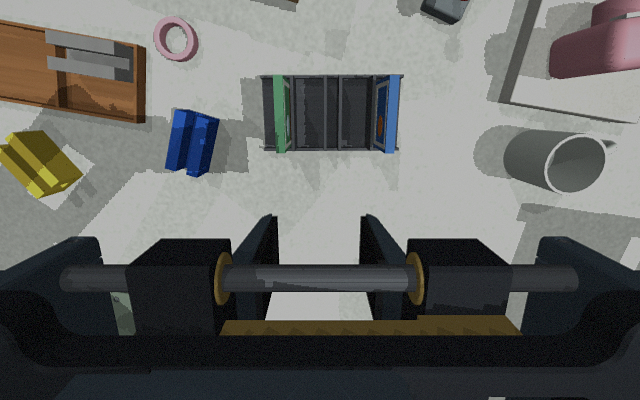

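```bash
python3 -m crank '[{"grip":0.05,"x":0.02,"y":-0.012,"z":0.02,"yaw":0},{"grip":0.05,"x":0.04,"y":-0.022,"z":0.04,"yaw":0},{"grip":0.05,"x":0.06,"y":-0.034,"z":0.06,"yaw":0},{"grip":0.05,"x":0.0722,"y":-0.0402,"z":0.09,"yaw":0},{"grip":0.05,"x":0.0722,"y":-0.0402,"z":0.12,"yaw":0}]' >/dev/null
python3 -m crank '[{"grip":0.05,"x":0,"y":0,"z":0,"yaw":0},{"grip":0.05,"x":0,"y":0,"z":0,"yaw":0},{"grip":0.05,"x":0,"y":0,"z":0,"yaw":0},{"grip":0.05,"x":0,"y":0,"z":0,"yaw":0},{"grip":0.05,"x":0,"y":0,"z":0,"yaw":0}]'
python3 - <<'E'
from meas import *
go(427.1,-155.1,45,9.1)
m,im=shot("wrist","w12")
h,s,v=hsvs(im)
for n,mask,z in [("green",((h>55)&(h<85)&(s>60)&(v>95)),116)]:
    mask=cv2.morphologyEx(mask.astype(np.uint8),cv2.MORPH_CLOSE,np.ones((3,3)))
    for c in comp(mask,60): print(n,rect(m,c,z),"bbox",cv2.boundingRect(c))
E
```

```text
time_s: 31.22
ee_pos: [428.2, -155.9, 128.0]
ee_rot: [179.9, -0.2, 9.0]
force: [0.6, -0.6, 0.2]
gripper_width: 49.9
gripper_force: 0.0
shift m x -0.0009 y -0.0010 z 0.0830 yaw -0.0022 (or -0.0022)  now [ 428.2 -155.9  128. ] [179.9  -0.2   9. ] t 31.22 q6 59.6
green c (428.4,-154.3) long 74.9 short 10.7 longdir 9.4 bbox (307, 167, 16, 97)
```

```bash
python3 -m crank '[{"grip":0.05,"x":-0.001,"y":-0.0012,"z":0.02,"yaw":0},{"grip":0.05,"x":-0.001,"y":-0.0012,"z":0.045,"yaw":0},{"grip":0.05,"x":-0.001,"y":-0.0012,"z":0.065,"yaw":0},{"grip":0.04,"x":-0.001,"y":-0.0012,"z":0.078,"yaw":0},{"grip":0.03,"x":-0.001,"y":-0.0012,"z":0.083,"yaw":0}]'
python3 -m crank '[{"grip":0.02,"x":0,"y":0,"z":0,"yaw":0},{"grip":0.0,"x":0,"y":0,"z":0,"yaw":0},{"grip":0.0,"x":0,"y":0,"z":0,"yaw":0},{"grip":0.0,"x":0,"y":0,"z":0,"yaw":0},{"grip":0.0,"x":0,"y":0,"z":0,"yaw":0}]' 12
python3 -m crank '[{"grip":0.0,"x":0,"y":0,"z":0,"yaw":0},{"grip":0.0,"x":0,"y":0,"z":0,"yaw":0},{"grip":0.0,"x":0,"y":0,"z":0,"yaw":0},{"grip":0.0,"x":0,"y":0,"z":0,"yaw":0},{"grip":0.0,"x":0,"y":0,"z":0,"yaw":0}]'
python3 -m crank '[{"grip":0.0,"x":0,"y":0,"z":-0.01,"yaw":0},{"grip":0.0,"x":0,"y":0,"z":-0.03,"yaw":0},{"grip":0.0,"x":0,"y":0,"z":-0.06,"yaw":0},{"grip":0.0,"x":0,"y":0,"z":-0.1,"yaw":0},{"grip":0.0,"x":0,"y":0,"z":-0.14,"yaw":0}]'
python3 -m crank '[{"grip":0.0,"x":0,"y":0,"z":-0.01,"yaw":-0.12},{"grip":0.0,"x":0,"y":0,"z":-0.02,"yaw":-0.24},{"grip":0.0,"x":0,"y":0,"z":-0.02,"yaw":-0.36},{"grip":0.0,"x":0,"y":0,"z":-0.02,"yaw":-0.48},{"grip":0.0,"x":0,"y":0,"z":-0.02,"yaw":-0.6}]'
python3 - <<'E'
from meas import *
go(619.9,77.7,205,84.2)
E
```

```text
time_s: 31.68
ee_pos: [425.1, -154.0, 42.2]
ee_rot: [-179.9, 0.1, 9.0]
force: [0.6, -0.1, -0.3]
gripper_width: 39.6
gripper_force: 0.0
time_s: 32.1
ee_pos: [426.8, -154.5, 44.2]
ee_rot: [179.9, -0.1, 9.0]
force: [-0.3, -0.1, 2.6]
gripper_width: 9.9
gripper_force: 12.0
time_s: 32.52
ee_pos: [426.8, -154.5, 44.1]
ee_rot: [179.9, -0.1, 9.0]
force: [-1.8, 0.2, 5.6]
gripper_width: 10.0
gripper_force: 12.0
time_s: 32.93
ee_pos: [424.9, -153.7, 184.1]
ee_rot: [-179.9, 0.1, 9.0]
force: [1.2, -0.5, -0.3]
gripper_width: 10.1
gripper_force: 12.0
time_s: 33.35
ee_pos: [425.8, -154.1, 203.4]
ee_rot: [180.0, -0.0, 43.7]
force: [-0.8, -0.5, -0.7]
gripper_width: 10.1
gripper_force: 12.0
shift m x 0.3005 y -0.0333 z -0.0016 yaw -0.7065 (or -0.7065)  now [ 425.8 -154.1  203.4] [180.   -0.   43.7] t 33.35 q6 24.9
```

```bash
python3 -m crank '[{"grip":0.0,"x":0.02,"y":-0.002,"z":0,"yaw":0},{"grip":0.0,"x":0.045,"y":-0.005,"z":0,"yaw":0},{"grip":0.0,"x":0.08,"y":-0.009,"z":0,"yaw":0},{"grip":0.0,"x":0.115,"y":-0.013,"z":0,"yaw":0},{"grip":0.0,"x":0.15,"y":-0.017,"z":0,"yaw":0}]' >/dev/null
python3 -m crank '[{"grip":0.0,"x":0.035,"y":-0.004,"z":0,"yaw":-0.12},{"grip":0.0,"x":0.07,"y":-0.008,"z":0,"yaw":-0.24},{"grip":0.0,"x":0.1,"y":-0.012,"z":0,"yaw":-0.36},{"grip":0.0,"x":0.13,"y":-0.015,"z":0,"yaw":-0.48},{"grip":0.0,"x":0.15,"y":-0.017,"z":0,"yaw":-0.6}]' >/dev/null
python3 -m crank '[{"grip":0.0,"x":0,"y":0,"z":0,"yaw":-0.1065},{"grip":0.0,"x":0,"y":0,"z":0,"yaw":-0.1065},{"grip":0.0,"x":0,"y":0,"z":0,"yaw":-0.1065},{"grip":0.0,"x":0,"y":0,"z":0,"yaw":-0.1065},{"grip":0.0,"x":0,"y":0,"z":0,"yaw":-0.1065}]' >/dev/null
python3 -m crank '[{"grip":0.0,"x":0,"y":0,"z":0,"yaw":0},{"grip":0.0,"x":0,"y":0,"z":0,"yaw":0},{"grip":0.0,"x":0,"y":0,"z":0,"yaw":0},{"grip":0.0,"x":0,"y":0,"z":0,"yaw":0},{"grip":0.0,"x":0,"y":0,"z":0,"yaw":0}]'
python3 - <<'E'
from meas import *
go(619.9,77.7,133,84.2)
m,im=shot("wrist","w13")
b=p2w; print(w2p(m,[[620,78,125],[604,-81,125],[620,78,94]]).round(0))
E
```

```text
time_s: 35.02
ee_pos: [620.7, 76.5, 203.3]
ee_rot: [180.0, 0.0, 83.8]
force: [0.4, -0.0, 0.6]
gripper_width: 9.9
gripper_force: 12.0
shift m x 0.0011 y -0.0009 z 0.0703 yaw -0.0064 (or -0.0064)  now [620.7  76.5 203.3] [180.    0.   83.8] t 35.02 q6 12.1
[[319. 192.]
 [320. 333.]
 [319. 184.]]
```

View pics/w13.png

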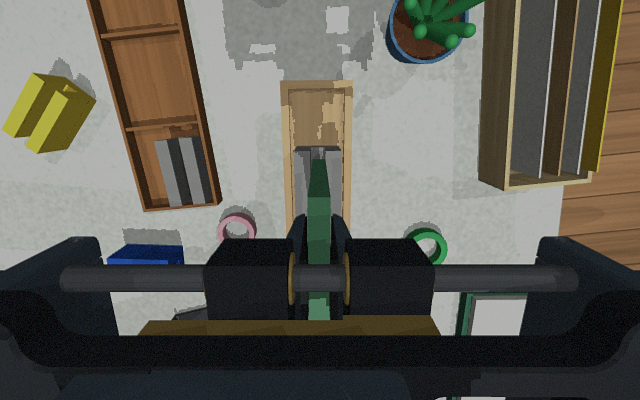

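```bash
python3 -m crank '[{"grip":0.0,"x":0.001,"y":-0.0009,"z":0.006,"yaw":-0.006},{"grip":0.0,"x":0.001,"y":-0.0009,"z":0.015,"yaw":-0.006},{"grip":0.0,"x":0.001,"y":-0.0009,"z":0.025,"yaw":-0.006},{"grip":0.0,"x":0.001,"y":-0.0009,"z":0.03,"yaw":-0.006},{"grip":0.0,"x":0.001,"y":-0.0009,"z":0.03,"yaw":-0.006}]'
python3 -m crank '[{"grip":0.0,"x":0,"y":0,"z":0.004,"yaw":0},{"grip":0.0,"x":0,"y":0,"z":0.008,"yaw":0},{"grip":0.0,"x":0,"y":0,"z":0.013,"yaw":0},{"grip":0.0,"x":0,"y":0,"z":0.018,"yaw":0},{"grip":0.0,"x":0,"y":0,"z":0.018,"yaw":0}]'
python3 -m crank '[{"grip":0.0,"x":0,"y":0,"z":0.005,"yaw":0},{"grip":0.0,"x":0,"y":0,"z":0.01,"yaw":0},{"grip":0.0,"x":0,"y":0,"z":0.015,"yaw":0},{"grip":0.0,"x":0,"y":0,"z":0.018,"yaw":0},{"grip":0.0,"x":0,"y":0,"z":0.02,"yaw":0}]'
python3 -m crank '[{"grip":0.0,"x":0,"y":0,"z":0.001,"yaw":0},{"grip":0.0,"x":0,"y":0,"z":0.001,"yaw":0},{"grip":0.0,"x":0,"y":0,"z":0.002,"yaw":0},{"grip":0.0,"x":0,"y":0,"z":0.002,"yaw":0},{"grip":0.0,"x":0,"y":0,"z":0.002,"yaw":0}]'
```

```text
time_s: 35.48
ee_pos: [618.6, 77.6, 170.7]
ee_rot: [-179.8, 0.1, 84.2]
force: [0.3, 0.2, -1.7]
gripper_width: 9.7
gripper_force: 12.0
time_s: 35.9
ee_pos: [619.2, 77.6, 153.9]
ee_rot: [-179.9, 0.0, 84.2]
force: [0.2, 0.4, -1.4]
gripper_width: 10.3
gripper_force: 12.0
time_s: 36.32
ee_pos: [619.6, 77.6, 134.4]
ee_rot: [-179.9, 0.0, 84.2]
force: [0.7, 0.5, -0.8]
gripper_width: 9.7
gripper_force: 12.0
time_s: 36.73
ee_pos: [620.0, 77.7, 133.4]
ee_rot: [180.0, 0.0, 84.2]
force: [1.1, 0.1, -0.3]
gripper_width: 9.9
gripper_force: 12.0
```

```bash
python3 -m crank '[{"grip":0.02,"x":0,"y":0,"z":0,"yaw":0},{"grip":0.03,"x":0,"y":0,"z":0,"yaw":0},{"grip":0.04,"x":0,"y":0,"z":0,"yaw":0},{"grip":0.05,"x":0,"y":0,"z":0,"yaw":0},{"grip":0.05,"x":0,"y":0,"z":0,"yaw":0}]'
python3 -m crank '[{"grip":0.05,"x":0,"y":0,"z":-0.01,"yaw":0},{"grip":0.05,"x":0,"y":0,"z":-0.03,"yaw":0},{"grip":0.05,"x":0,"y":0,"z":-0.06,"yaw":0},{"grip":0.05,"x":0,"y":0,"z":-0.09,"yaw":0},{"grip":0.05,"x":0,"y":0,"z":-0.12,"yaw":0}]'
python3 - <<'E'
from meas import *
go(445.6,-271.9,250,9)
E
```

```text
time_s: 37.15
ee_pos: [620.0, 77.7, 133.3]
ee_rot: [180.0, 0.0, 84.2]
force: [-0.1, 0.6, 0.4]
gripper_width: 40.8
gripper_force: 0.0
time_s: 37.57
ee_pos: [619.7, 77.7, 255.3]
ee_rot: [180.0, 0.0, 84.2]
force: [-0.0, 0.5, -0.3]
gripper_width: 50.1
gripper_force: 0.0
shift m x -0.3654 y -0.1379 z 0.0053 yaw 1.3125 (or 1.3125)  now [619.7  77.7 255.3] [180.    0.   84.2] t 37.57 q6 11.9
```

```bash
python3 -m crank '[{"grip":0.05,"x":-0.035,"y":-0.013,"z":0,"yaw":0},{"grip":0.05,"x":-0.07,"y":-0.026,"z":0,"yaw":0},{"grip":0.05,"x":-0.107,"y":-0.04,"z":0,"yaw":0},{"grip":0.05,"x":-0.145,"y":-0.055,"z":0,"yaw":0},{"grip":0.05,"x":-0.1827,"y":-0.069,"z":0,"yaw":0}]' >/dev/null
python3 -m crank '[{"grip":0.05,"x":-0.037,"y":-0.014,"z":0,"yaw":0.12},{"grip":0.05,"x":-0.074,"y":-0.028,"z":0,"yaw":0.24},{"grip":0.05,"x":-0.11,"y":-0.042,"z":0,"yaw":0.36},{"grip":0.05,"x":-0.146,"y":-0.055,"z":0,"yaw":0.48},{"grip":0.05,"x":-0.1827,"y":-0.069,"z":0,"yaw":0.6}]' >/dev/null
python3 -m crank '[{"grip":0.05,"x":0,"y":0,"z":0.02,"yaw":0.12},{"grip":0.05,"x":0,"y":0,"z":0.04,"yaw":0.24},{"grip":0.05,"x":0,"y":0,"z":0.06,"yaw":0.36},{"grip":0.05,"x":0,"y":0,"z":0.08,"yaw":0.48},{"grip":0.05,"x":0,"y":0,"z":0.1,"yaw":0.6}]' >/dev/null
python3 -m crank '[{"grip":0.05,"x":0,"y":0,"z":0.01,"yaw":0.1125},{"grip":0.05,"x":0,"y":0,"z":0.02,"yaw":0.1125},{"grip":0.05,"x":0,"y":0,"z":0.02,"yaw":0.1125},{"grip":0.05,"x":0,"y":0,"z":0.02,"yaw":0.1125},{"grip":0.05,"x":0,"y":0,"z":0.02,"yaw":0.1125}]'
python3 - <<'E'
from meas import *
go(445.6,-271.9,45,9)
m,im=shot("wrist","w14")
h,s,v=hsvs(im)
for n,mask,z in [("blue",((h>95)&(h<120)&(s>130)&(v>130)),116)]:
    mask=cv2.morphologyEx(mask.astype(np.uint8),cv2.MORPH_CLOSE,np.ones((3,3)))
    for c in comp(mask,60): print(n,rect(m,c,z),"bbox",cv2.boundingRect(c))
E
```

```text
time_s: 39.23
ee_pos: [446.4, -272.3, 134.3]
ee_rot: [179.9, -0.1, 9.1]
force: [-0.0, -0.9, -0.2]
gripper_width: 50.1
gripper_force: 0.0
shift m x -0.0007 y -0.0006 z 0.0893 yaw 0.0016 (or 0.0016)  now [ 446.4 -272.3  134.3] [ 1.799e+02 -1.000e-01  9.100e+00] t 39.23 q6 48.3
blue c (412.8,-277.0) long 13.0 short 8.7 longdir 9.0 bbox (311, 248, 12, 16)
blue c (411.8,-76.4) long 50.8 short 10.8 longdir -8.3 bbox (47, 187, 19, 61)
```

```bash
python3 -m crank '[{"grip":0.05,"x":-0.001,"y":-0.0005,"z":0.02,"yaw":0},{"grip":0.05,"x":-0.001,"y":-0.0005,"z":0.045,"yaw":0},{"grip":0.05,"x":-0.001,"y":-0.0005,"z":0.07,"yaw":0},{"grip":0.04,"x":-0.001,"y":-0.0005,"z":0.085,"yaw":0},{"grip":0.03,"x":-0.001,"y":-0.0005,"z":0.0895,"yaw":0}]'
python3 -m crank '[{"grip":0.02,"x":0,"y":0,"z":0,"yaw":0},{"grip":0.0,"x":0,"y":0,"z":0,"yaw":0},{"grip":0.0,"x":0,"y":0,"z":0,"yaw":0},{"grip":0.0,"x":0,"y":0,"z":0,"yaw":0},{"grip":0.0,"x":0,"y":0,"z":0,"yaw":0}]' 12
python3 -m crank '[{"grip":0.0,"x":0,"y":0,"z":0,"yaw":0},{"grip":0.0,"x":0,"y":0,"z":0,"yaw":0},{"grip":0.0,"x":0,"y":0,"z":0,"yaw":0},{"grip":0.0,"x":0,"y":0,"z":0,"yaw":0},{"grip":0.0,"x":0,"y":0,"z":0,"yaw":0}]'
python3 -m crank '[{"grip":0.0,"x":0,"y":0,"z":-0.01,"yaw":0},{"grip":0.0,"x":0,"y":0,"z":-0.03,"yaw":0},{"grip":0.0,"x":0,"y":0,"z":-0.06,"yaw":0},{"grip":0.0,"x":0,"y":0,"z":-0.1,"yaw":0},{"grip":0.0,"x":0,"y":0,"z":-0.14,"yaw":0}]'
python3 -m crank '[{"grip":0.0,"x":0,"y":0,"z":-0.01,"yaw":-0.12},{"grip":0.0,"x":0,"y":0,"z":-0.02,"yaw":-0.24},{"grip":0.0,"x":0,"y":0,"z":-0.02,"yaw":-0.36},{"grip":0.0,"x":0,"y":0,"z":-0.02,"yaw":-0.48},{"grip":0.0,"x":0,"y":0,"z":-0.02,"yaw":-0.6}]'
python3 - <<'E'
from meas import *
go(604,-81.3,205,84.3)
E
```

```text
time_s: 39.7
ee_pos: [443.6, -270.9, 42.1]
ee_rot: [-179.9, 0.1, 9.1]
force: [-0.8, -0.3, 0.2]
gripper_width: 39.4
gripper_force: 0.0
time_s: 40.12
ee_pos: [445.4, -272.1, 44.9]
ee_rot: [179.9, -0.1, 9.0]
force: [0.0, 0.3, 4.1]
gripper_width: 10.0
gripper_force: 12.0
time_s: 40.53
ee_pos: [445.4, -272.1, 44.9]
ee_rot: [179.9, -0.1, 9.0]
force: [-0.0, 1.3, 5.8]
gripper_width: 10.0
gripper_force: 12.0
time_s: 40.95
ee_pos: [443.6, -271.0, 185.1]
ee_rot: [-179.9, 0.1, 9.0]
force: [1.2, -0.6, -0.8]
gripper_width: 9.9
gripper_force: 12.0
time_s: 41.37
ee_pos: [444.4, -271.5, 204.5]
ee_rot: [180.0, -0.0, 43.7]
force: [-0.0, 0.0, -0.3]
gripper_width: 9.6
gripper_force: 12.0
shift m x 0.2468 y -0.0271 z -0.0005 yaw -0.7083 (or -0.7083)  now [ 444.4 -271.5  204.5] [180.   -0.   43.7] t 41.37 q6 13.6
```

```bash
python3 -m crank '[{"grip":0.0,"x":0.02,"y":-0.002,"z":0,"yaw":0},{"grip":0.0,"x":0.045,"y":-0.005,"z":0,"yaw":0},{"grip":0.0,"x":0.07,"y":-0.008,"z":0,"yaw":0},{"grip":0.0,"x":0.1,"y":-0.011,"z":0,"yaw":0},{"grip":0.0,"x":0.1234,"y":-0.0136,"z":0,"yaw":0}]' >/dev/null
python3 -m crank '[{"grip":0.0,"x":0.03,"y":-0.003,"z":0,"yaw":-0.12},{"grip":0.0,"x":0.06,"y":-0.006,"z":0,"yaw":-0.24},{"grip":0.0,"x":0.09,"y":-0.009,"z":0,"yaw":-0.36},{"grip":0.0,"x":0.11,"y":-0.012,"z":0,"yaw":-0.48},{"grip":0.0,"x":0.1234,"y":-0.0136,"z":0,"yaw":-0.6}]' >/dev/null
python3 -m crank '[{"grip":0.0,"x":0,"y":0,"z":0,"yaw":-0.1083},{"grip":0.0,"x":0,"y":0,"z":0,"yaw":-0.1083},{"grip":0.0,"x":0,"y":0,"z":0,"yaw":-0.1083},{"grip":0.0,"x":0,"y":0,"z":0,"yaw":-0.1083},{"grip":0.0,"x":0,"y":0,"z":0,"yaw":-0.1083}]' >/dev/null
python3 -m crank '[{"grip":0.0,"x":0,"y":0,"z":0,"yaw":0},{"grip":0.0,"x":0,"y":0,"z":0,"yaw":0},{"grip":0.0,"x":0,"y":0,"z":0,"yaw":0},{"grip":0.0,"x":0,"y":0,"z":0,"yaw":0},{"grip":0.0,"x":0,"y":0,"z":0,"yaw":0}]'
python3 - <<'E'
from meas import *
go(604,-81.3,134,84.3)
m,im=shot("wrist","w15")
# slot seam beyond the print: stand A end rows; profile of brightness across
p=w2p(m,[[604+.0993*32,-81.3+32*.995,125]])[0]; print(p)
r=int(p[1]); h,s,v=hsvs(im); print([(x,int(v[r,x]),int(h[r,x])) for x in range(int(p[0])-34,int(p[0])+36,3)])
# green print top edge
mask=((h>55)&(h<85)&(s>60)&(v>95)).astype(np.uint8);mask[:,:250]=0;mask[:,400:]=0
for c in comp(mask,60): print("green",rect(m,c,205),cv2.boundingRect(c))
E
```

```text
time_s: 43.03
ee_pos: [605.3, -82.4, 203.7]
ee_rot: [-180.0, 0.0, 83.9]
force: [-0.9, 0.2, -1.4]
gripper_width: 9.7
gripper_force: 12.0
shift m x 0.0009 y -0.0014 z 0.0697 yaw -0.0063 (or -0.0063)  now [605.3 -82.4 203.7] [-180.     0.    83.9] t 43.03 q6 -2.8
[317.70907819 159.07497105]
[(283, 165, 17), (286, 163, 17), (289, 159, 18), (292, 156, 17), (295, 122, 0), (298, 120, 40), (301, 121, 60), (304, 84, 30), (307, 86, 60), (310, 61, 60), (313, 68, 106), (316, 68, 108), (319, 68, 111), (322, 69, 110), (325, 98, 108), (328, 122, 40), (331, 114, 30), (334, 113, 45), (337, 115, 53), (340, 115, 90), (343, 96, 17), (346, 168, 19), (349, 160, 18), (352, 169, 60)]
green c (615.8,45.8) long 16.0 short 9.8 longdir 84.1 (306, 0, 18, 32)
```

```bash
python3 -m crank '[{"grip":0.0,"x":0.001,"y":-0.0014,"z":0.006,"yaw":-0.006},{"grip":0.0,"x":0.001,"y":-0.0014,"z":0.015,"yaw":-0.006},{"grip":0.0,"x":0.001,"y":-0.0014,"z":0.025,"yaw":-0.006},{"grip":0.0,"x":0.001,"y":-0.0014,"z":0.03,"yaw":-0.006},{"grip":0.0,"x":0.001,"y":-0.0014,"z":0.03,"yaw":-0.006}]'
python3 -m crank '[{"grip":0.0,"x":0,"y":0,"z":0.004,"yaw":0},{"grip":0.0,"x":0,"y":0,"z":0.008,"yaw":0},{"grip":0.0,"x":0,"y":0,"z":0.013,"yaw":0},{"grip":0.0,"x":0,"y":0,"z":0.018,"yaw":0},{"grip":0.0,"x":0,"y":0,"z":0.018,"yaw":0}]'
python3 -m crank '[{"grip":0.0,"x":0,"y":0,"z":0.005,"yaw":0},{"grip":0.0,"x":0,"y":0,"z":0.01,"yaw":0},{"grip":0.0,"x":0,"y":0,"z":0.015,"yaw":0},{"grip":0.0,"x":0,"y":0,"z":0.018,"yaw":0},{"grip":0.0,"x":0,"y":0,"z":0.02,"yaw":0}]'
python3 -m crank '[{"grip":0.0,"x":0,"y":0,"z":0.001,"yaw":0},{"grip":0.0,"x":0,"y":0,"z":0.001,"yaw":0},{"grip":0.0,"x":0,"y":0,"z":0.0015,"yaw":0},{"grip":0.0,"x":0,"y":0,"z":0.0015,"yaw":0},{"grip":0.0,"x":0,"y":0,"z":0.0015,"yaw":0}]'
```

```text
time_s: 43.5
ee_pos: [602.7, -80.9, 171.3]
ee_rot: [-179.8, -0.0, 84.3]
force: [-0.1, -0.7, -0.0]
gripper_width: 10.1
gripper_force: 12.0
time_s: 43.92
ee_pos: [603.4, -81.1, 154.4]
ee_rot: [-179.9, -0.0, 84.3]
force: [-0.3, 0.5, -1.3]
gripper_width: 10.0
gripper_force: 12.0
time_s: 44.33
ee_pos: [603.7, -81.1, 135.0]
ee_rot: [-179.9, 0.0, 84.3]
force: [-0.1, 0.4, -0.6]
gripper_width: 10.1
gripper_force: 12.0
time_s: 44.75
ee_pos: [604.2, -81.2, 134.4]
ee_rot: [180.0, 0.0, 84.3]
force: [-0.5, 0.1, -0.9]
gripper_width: 10.0
gripper_force: 12.0
```

```bash
python3 -m crank '[{"grip":0.02,"x":0,"y":0,"z":0,"yaw":0},{"grip":0.03,"x":0,"y":0,"z":0,"yaw":0},{"grip":0.04,"x":0,"y":0,"z":0,"yaw":0},{"grip":0.05,"x":0,"y":0,"z":0,"yaw":0},{"grip":0.05,"x":0,"y":0,"z":0,"yaw":0}]'
python3 -m crank '[{"grip":0.05,"x":0,"y":0,"z":-0.01,"yaw":0},{"grip":0.05,"x":0,"y":0,"z":-0.03,"yaw":0},{"grip":0.05,"x":0,"y":0,"z":-0.06,"yaw":0},{"grip":0.05,"x":0,"y":0,"z":-0.09,"yaw":0},{"grip":0.05,"x":0,"y":0,"z":-0.12,"yaw":0}]'
python3 -m crank '[{"grip":0.0,"x":-0.03,"y":0,"z":0,"yaw":0},{"grip":0.0,"x":-0.06,"y":0.001,"z":0,"yaw":0},{"grip":0.0,"x":-0.095,"y":0.003,"z":0,"yaw":0},{"grip":0.0,"x":-0.13,"y":0.006,"z":0,"yaw":0},{"grip":0.0,"x":-0.165,"y":0.01,"z":0,"yaw":0}]' >/dev/null
python3 -m crank '[{"grip":0.0,"x":-0.03,"y":0,"z":0,"yaw":0},{"grip":0.0,"x":-0.06,"y":0.001,"z":0,"yaw":0},{"grip":0.0,"x":-0.095,"y":0.003,"z":0,"yaw":0},{"grip":0.0,"x":-0.13,"y":0.006,"z":0,"yaw":0},{"grip":0.0,"x":-0.165,"y":0.01,"z":0,"yaw":0}]' >/dev/null
python3 -m crank '[{"grip":0.0,"x":0,"y":0,"z":0,"yaw":0},{"grip":0.0,"x":0,"y":0,"z":0,"yaw":0},{"grip":0.0,"x":0,"y":0,"z":0,"yaw":0},{"grip":0.0,"x":0,"y":0,"z":0,"yaw":0},{"grip":0.0,"x":0,"y":0,"z":0,"yaw":0}]'
python3 - <<'E'
from meas import *
m,im=shot("wrist","w16")
p=w2p(m,[[592,-332,35]])[0]; print(p)
h,s,v=hsvs(im); x0,y0=int(p[0]),int(p[1])
red=((h<8)|(h>172))&(s>140)
roi=np.zeros_like(red); roi[max(0,y0-70):y0+70,x0-80:x0+80]=1
for c in comp(red&roi,40): print("red",rect(m,c,75),cv2.boundingRect(c))
print(v[y0,x0-80:x0+80:6],s[y0,x0-80:x0+80:6])
for lo,hi in((70,140),(70,120)):
  for c in comp((s<60)&(v>lo)&(v<hi)&roi,250): print("block",lo,hi,rect(m,c,35),cv2.boundingRect(c))
for z in (62,75): pass
big=cv2.resize(im[max(0,y0-90):y0+90,x0-110:x0+110],None,fx=2.5,fy=2.5,interpolation=cv2.INTER_CUBIC); cv2.imwrite("pics/c16.png",big)
m,im=shot("scene","s16"); m,im=shot("top","t16")
E
```

```text
time_s: 45.17
ee_pos: [604.1, -81.2, 134.3]
ee_rot: [180.0, 0.0, 84.3]
force: [0.1, -0.1, -0.2]
gripper_width: 40.7
gripper_force: 0.0
time_s: 45.58
ee_pos: [603.9, -81.1, 256.3]
ee_rot: [180.0, 0.0, 84.3]
force: [1.3, -0.8, -0.2]
gripper_width: 50.1
gripper_force: 0.0
time_s: 46.83
ee_pos: [591.6, -410.1, 255.0]
ee_rot: [180.0, 0.0, 84.4]
force: [0.1, 0.5, -0.3]
gripper_width: 0.5
gripper_force: 0.0
[313.66329866 109.41693036]
red c (588.4,-329.7) long 24.3 short 24.2 longdir 84.3 (300, 97, 21, 22)
[156 155 155 157 155 155 157 159 160 160 160 109 138 151 132  81  69  61
 102 103  96 155 156 159 161 161 163] [ 10  10   8  11  10   8  10  11   8   8  10  54 196 199 201  19  33  21
  28  30  24  10   7   0   6   3   6]
block 70 140 c (594.0,-413.4) long 179.1 short 25.7 longdir -5.7 (258, 160, 127, 19)
block 70 140 c (578.4,-304.1) long 160.3 short 117.4 longdir -5.6 (237, 39, 128, 96)
block 70 120 c (642.3,-423.1) long 81.1 short 15.8 longdir -5.7 (327, 167, 58, 12)
block 70 120 c (552.2,-410.0) long 66.8 short 24.3 longdir -5.7 (268, 161, 48, 18)
block 70 120 c (574.6,-302.4) long 152.5 short 114.8 longdir -5.6 (237, 39, 120, 94)
```

Run:
```python
import cv2,numpy as np
R=lambda i,w,h:cv2.resize(i,(w,h),interpolation=cv2.INTER_CUBIC)
w=cv2.imread("pics/w16.png");s=cv2.imread("pics/s16.png");t=cv2.imread("pics/t16.png")
a=R(w[39:179,203:413],450,300); b=R(s[140:260,250:410],350,300); c=R(t[150:270,190:430],600,300)
c=np.hstack([c,np.zeros((300,200,3),np.uint8)])
cv2.imwrite("pics/last.png",np.vstack([np.hstack([a,b]),c]))
```

```text
(no output)
```

View pics/last.png

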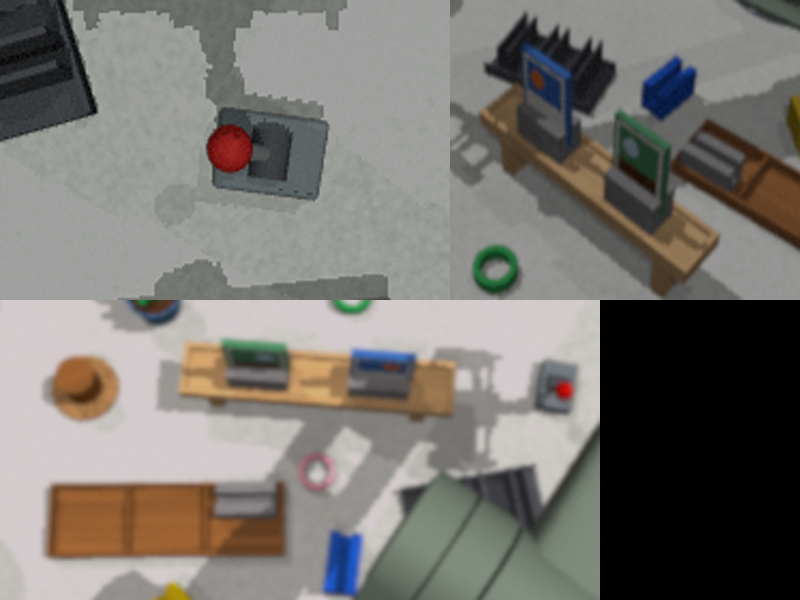

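```bash
python3 -m crank '[{"grip":0.0,"x":0.025,"y":-0.015,"z":0.01,"yaw":0},{"grip":0.0,"x":0.05,"y":-0.03,"z":0.02,"yaw":0},{"grip":0.0,"x":0.07,"y":-0.045,"z":0.04,"yaw":0},{"grip":0.0,"x":0.0872,"y":-0.0567,"z":0.06,"yaw":0},{"grip":0.0,"x":0.0872,"y":-0.0567,"z":0.09,"yaw":0}]' >/dev/null
python3 -m crank '[{"grip":0.0,"x":0,"y":0,"z":0.03,"yaw":0},{"grip":0.0,"x":0,"y":0,"z":0.06,"yaw":0},{"grip":0.0,"x":0,"y":0,"z":0.09,"yaw":0},{"grip":0.0,"x":0,"y":0,"z":0.115,"yaw":0},{"grip":0.0,"x":0,"y":0,"z":0.128,"yaw":0}]'
python3 -m crank '[{"grip":0.0,"x":-0.001,"y":0.007,"z":0,"yaw":0},{"grip":0.0,"x":-0.002,"y":0.014,"z":0,"yaw":0},{"grip":0.0,"x":-0.003,"y":0.021,"z":0,"yaw":0},{"grip":0.0,"x":-0.004,"y":0.028,"z":0,"yaw":0},{"grip":0.0,"x":-0.006,"y":0.036,"z":0,"yaw":0}]'
python3 -m crank '[{"grip":0.0,"x":-0.001,"y":0.007,"z":0,"yaw":0},{"grip":0.0,"x":-0.002,"y":0.014,"z":0,"yaw":0},{"grip":0.0,"x":-0.003,"y":0.021,"z":0,"yaw":0},{"grip":0.0,"x":-0.004,"y":0.028,"z":0,"yaw":0},{"grip":0.0,"x":-0.005,"y":0.032,"z":0,"yaw":0}]'
python3 - <<'E'
from meas import *
go(613.5,-335.7,37,84.3)
for n in("top","scene"):
    m,im=shot(n,n+"17");h,s,v=hsvs(im)
    p=w2p(m,[[613.5+d*.968,-335.7-d*.25,z] for d,z in((-28.8,75),(0,82),(17.7,79),(28.8,75))]); print(n,p.round(1).tolist())
    x,y=p[1].astype(int); red=(((h<8)|(h>172))&(s>140)); roi=np.zeros_like(red); roi[y-25:y+25,x-25:x+25]=1
    for c in comp(red&roi,4): print(cv2.boundingRect(c),cv2.minEnclosingCircle(c))
E
```

```text
time_s: 47.82
ee_pos: [541.7, -317.5, 33.1]
ee_rot: [-179.7, -0.1, 84.3]
force: [-0.0, -0.0, -0.1]
gripper_width: 0.3
gripper_force: 0.0
time_s: 48.23
ee_pos: [579.8, -329.0, 37.9]
ee_rot: [179.9, 0.1, 84.3]
force: [-1.5, 0.1, 1.6]
gripper_width: 0.6
gripper_force: 1.1
time_s: 48.65
ee_pos: [611.1, -336.8, 35.9]
ee_rot: [180.0, -0.0, 84.3]
force: [-0.3, 0.5, 0.2]
gripper_width: 0.5
gripper_force: 0.5
shift m x 0.0013 y 0.0023 z -0.0011 yaw 0.0002 (or 0.0002)  now [ 611.1 -336.8   35.9] [180.   -0.   84.3] t 48.65 q6 -24.1
top [[414.9, 187.0], [416.9, 178.3], [417.6, 173.7], [417.9, 171.0]]
scene [[240.0, 161.3], [232.1, 163.2], [227.5, 166.1], [224.7, 168.5]]
(223, 164, 8, 7) ((226.55882263183594, 166.6764678955078), 3.6226441860198975)
```

```bash
python3 -m crank '[{"grip":0.0,"x":0,"y":0.002,"z":0,"yaw":0},{"grip":0.0,"x":0,"y":0.004,"z":0,"yaw":0},{"grip":0.0,"x":-0.001,"y":0.006,"z":0,"yaw":0},{"grip":0.0,"x":-0.001,"y":0.007,"z":0,"yaw":0},{"grip":0.0,"x":-0.001,"y":0.007,"z":0,"yaw":0}]'
python3 -m crank '[{"grip":0.0,"x":0,"y":0.001,"z":0,"yaw":0},{"grip":0.0,"x":0,"y":0.002,"z":0,"yaw":0},{"grip":0.0,"x":-0.001,"y":0.002,"z":0,"yaw":0},{"grip":0.0,"x":-0.001,"y":0.003,"z":0,"yaw":0},{"grip":0.0,"x":-0.001,"y":0.003,"z":0,"yaw":0}]'
python3 - <<'E'
from meas import *
m,im=shot("scene","s18");h,s,v=hsvs(im)
red=(((h<8)|(h>172))&(s>140)); roi=np.zeros_like(red); roi[140:190,205:260]=1
for c in comp(red&roi,4): print(cv2.boundingRect(c),cv2.minEnclosingCircle(c))
E
```

```text
time_s: 49.17
ee_pos: [616.8, -338.6, 36.1]
ee_rot: [-180.0, 0.0, 84.3]
force: [-1.4, -0.4, 0.2]
gripper_width: 0.7
gripper_force: 0.3
time_s: 49.58
ee_pos: [618.0, -338.9, 36.0]
ee_rot: [-179.8, -0.1, 84.3]
force: [-5.8, 2.6, 1.1]
gripper_width: 0.4
gripper_force: 3.0
(222, 165, 7, 7) ((225.2586212158203, 168.05172729492188), 3.424241065979004)
```

```bash
python3 -m crank '[{"grip":0.0,"x":0,"y":-0.01,"z":0,"yaw":0},{"grip":0.0,"x":0,"y":-0.025,"z":0,"yaw":0},{"grip":0.0,"x":0,"y":-0.05,"z":-0.01,"yaw":0},{"grip":0.0,"x":0,"y":-0.07,"z":-0.03,"yaw":0},{"grip":0.0,"x":0,"y":-0.08,"z":-0.06,"yaw":0}]'
python3 -m crank '[{"grip":0.0,"x":-0.02,"y":0,"z":-0.04,"yaw":0},{"grip":0.0,"x":-0.05,"y":0,"z":-0.08,"yaw":0},{"grip":0.0,"x":-0.07,"y":0,"z":-0.12,"yaw":0},{"grip":0.0,"x":-0.07,"y":0,"z":-0.15,"yaw":0},{"grip":0.0,"x":-0.07,"y":0,"z":-0.15,"yaw":0}]'
python3 -m crank '[{"grip":0.0,"x":0,"y":0,"z":0,"yaw":0},{"grip":0.0,"x":0,"y":0,"z":0,"yaw":0},{"grip":0.0,"x":0,"y":0,"z":0,"yaw":0},{"grip":0.0,"x":0,"y":0,"z":0,"yaw":0},{"grip":0.0,"x":0,"y":0,"z":0,"yaw":0}]'
python3 - <<'E'
from meas import *
m,im=shot("wrist","w19");h,s,v=hsvs(im)
red=(((h<8)|(h>172))&(s>140)); red[210:]=0
for c in comp(red,60): print("ball wrist",rect(m,c,75),cv2.boundingRect(c))
m,im=shot("top","t19");h,s,v=hsvs(im)
for n,mask,z in [("green",(h>50)&(h<88)&(s>60),205),("blue",(h>95)&(h<120)&(s>120),205),("candle",(h>8)&(h<20)&(s>120)&(v<150),68)]:
    roi=np.zeros_like(red); roi[155:200,205:380]=1
    for c in comp(mask&roi,15): print(n,rect(m,c,z),cv2.boundingRect(c))
m,im=shot("scene","s19");h,s,v=hsvs(im)
roi=np.zeros_like(red); roi[140:190,205:260]=1
red=(((h<8)|(h>172))&(s>140))
for c in comp(red&roi,4): print(cv2.boundingRect(c),cv2.minEnclosingCircle(c))
w=w2p(m,[[604,-81.3,205],[620,77.7,205]]); print(w)
for n,mask in [("green",(h>50)&(h<88)&(s>60)),("blue",(h>95)&(h<120)&(s>100))]:
    roi[:]=0; roi[140:230,265:350]=1
    for c in comp(mask&roi,15): print(n,cv2.boundingRect(c))
for q in ((604,-81.3),(620,77.7)):
    print(w2p(m,[[q[0]+.0993*a,q[1]+.995*a,z] for a in(-40,40) for z in(205,125)]).round(0).tolist())
E
```

```text
time_s: 50.05
ee_pos: [537.1, -330.8, 94.5]
ee_rot: [-179.7, -0.1, 84.3]
force: [-0.2, -0.5, 0.6]
gripper_width: 0.5
gripper_force: 0.0
time_s: 50.47
ee_pos: [536.6, -406.2, 256.3]
ee_rot: [179.0, 0.6, 84.2]
force: [0.9, 0.1, 1.0]
gripper_width: 0.9
gripper_force: 0.0
time_s: 50.88
ee_pos: [533.0, -400.8, 244.7]
ee_rot: [-179.9, -0.1, 84.3]
force: [0.2, -0.3, 0.1]
gripper_width: 0.7
gripper_force: 0.0
ball wrist c (639.8,-342.2) long 24.8 short 23.3 longdir -1.8 (394, 107, 22, 21)
green c (609.8,78.5) long 73.9 short 24.7 longdir 84.7 (279, 166, 25, 9)
blue c (595.2,-81.2) long 70.5 short 21.2 longdir 84.4 (332, 170, 24, 8)
candle c (603.4,321.0) long 65.2 short 46.3 longdir -79.1 (212, 178, 20, 15)
(222, 166, 7, 6) ((224.8157958984375, 168.6052703857422), 3.2413198947906494)
[[293.77461774 163.59066689]
 [337.96362317 190.86236667]]
green (328, 191, 17, 22)
green (326, 184, 24, 43)
blue (338, 165, 12, 23)
blue (286, 164, 15, 20)
blue (282, 156, 25, 43)
[[284.0, 157.0], [285.0, 178.0], [304.0, 170.0], [304.0, 191.0]]
[[326.0, 184.0], [325.0, 204.0], [350.0, 198.0], [348.0, 219.0]]
```

Run:
```python
from meas import *
for n in("top","scene"):
    m=np.load("pics/%s19.npy"%n[0],allow_pickle=True).item(); im=cv2.imread("pics/%s19.png"%n[0]);h,s,v=hsvs(im)
    p=w2p(m,[[625.7,328.2,68],[625.7,328.2,6]]); print(n,p.round(1).tolist())
    x,y=p[0].astype(int); roi=np.zeros_like(h); roi[y-18:y+25,x-25:x+25]=1
    for lo in(110,125,135):
        for c in comp((h>8)&(h<20)&(s>lo)&(roi>0),20): (a,b,w,k)=cv2.boundingRect(c); print(lo,(a,b,w,k),"lid c approx",(a+w/2,b))
    K=m["intrinsics"][0][0]; print("lid px width",53*K/(m["R"]@np.array([625.7,328.2,68])+m["t"])[2])
```

```text
top [[219.7, 179.4], [223.9, 184.4]]
110 (212, 173, 24, 24) lid c approx (224.0, 173)
125 (212, 173, 24, 24) lid c approx (224.0, 173)
135 (212, 174, 23, 22) lid c approx (223.5, 174)
lid px width 15.677052029538899
scene [[414.4, 270.8], [409.8, 283.7]]
110 (394, 264, 33, 31) lid c approx (410.5, 264)
125 (397, 265, 30, 30) lid c approx (412.0, 265)
135 (401, 265, 23, 28) lid c approx (412.5, 265)
lid px width 20.5226265711157
```

```bash
python3 -c "
from workcell import *
print(job_done())"
```

```text
the job is handed in; nothing more can be done
None
```

The job is handed in and looked right in the last checks, but no verdict came back: green and blue stand fully down in stands on the ledge (no pink print was there), the candle is centred on the coaster, the spare stand is in the tray, and the lamp lever is on at its stop.

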